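Set the resin doser's slide gate with the setting bar

TASK

Set the slide gate of the empty resin doser to an opening of 30 mm: by its ball knob, pull the stiff gate out to about 40 mm (the fourth line) and never past 50 mm, where it would leave its guides. Lay the steel setting bar by its grip on the drawn-out gate plate, long side across the middle of the gate and flush against the front face of the frame, then push the gate back in until its upturned lip rests against the bar, and leave it so. Do not disturb the mounted specimen, the brush or the resin jar.

Things in the scene. Friction and masses are not known exactly. Their poses are not given: they have to be found in the camera images.
- doser: Bench resin doser, fixed, 326 mm tall: grey base 170 x 150 mm with a steel cup on it, rear column, aluminium gate frame, round steel hopper with black lid. Origin: centre of the underside, on the hopper's axis; +x to the rear (away from the knob), +y along the frame's front face. Frame: 116 mm wide, flat front face at x = -45, top at z = 120, gate plate's top at z = 104 mm.
- hopper (a point): Point on the doser's axis where the hopper's cone begins, 199 mm above the worktop. Below it to z = 120 a neck of radius 22 mm; above it a cone widening to radius 68 mm at z = 264 mm, then the hopper, radius 68 to 72. It overhangs the frame's face by 23 to 27 mm: a gripper pointing straight down at the gate hits it; tilted about 35 degrees, wrist leaning to the front (doser's -x), it clears.
- frame_face (a point): Point on the frame's front face, in its middle, at the height of the gate plate's top; axes as the doser's (the face looks to -x).
- gate (a joint): Slide gate: m drawn out to the front (doser's -x) = gap from the frame's face to the lip's inner face; 0 closed, stop at 0.070. Stays where left; needs about 9 N plus 25 N s/m to move. Steel plate 86 mm wide, 4 mm thick, ruled with a line every 10 mm from the lip (the one at the frame's face tells the opening); lip across its front end 4 mm thick, 16 mm high above the plate.
- knob (a point): Centre of the black ball knob, 32 mm across, on a stem at the middle of the gate; 37 mm in front of the lip's inner face and 5 mm above the plate's top; it travels with the gate. Axes as the doser's. Below it is free down to the base plate.
- setting_bar: Loose setting bar, 0.25 kg: ground steel bar 30 mm wide (its x) x 76 mm long (its y) x 16 mm high, with a black upright grip on the middle of its top: 26 mm (x) x 14 mm (y), flat sides, from 16 to 50 mm above the underside. The same either way round. Origin: centre of the underside; z up.
- mount: Bystander: cylindrical black resin specimen mount, 30 mm across, 19 mm high. Origin: centre of the underside.
- brush: Bystander: scrubbing brush with bow handle, 30 x 86 x 55 mm. Origin: centre of the underside.
- resin_jar: Bystander: white jar with black screw lid, 66 mm across, 100 mm high. Origin: centre of the underside.
There are look-alikes about, which are no part of the job. What is shaped like the setting_bar but turquoise is not meant.

How it is judged:
By the outcome, as a careful person would: the job done as asked, in the order asked, and still so for the second after the job is handed in, with the robot touching nothing.
It also fails if it takes over 58 s, if anything falls off the work surface, if the arm or the gripper's body presses on something with over 40 N, if the wrist force passes 120 N, or if a joint passes its speed limit or range.

ROBOT

A 7-joint arm with a two-finger parallel gripper is mounted at the origin on a cart in front of the work surface, level with it; the furniture and walls round the work are solid. World frame = base frame: x ahead of the robot, y to its left, z up, the work surface at z = 0. Lengths are in m, angles in rad, forces in N, time in s.
With the tool pointing down it reaches from about 0.4 to 0.85 m from the base axis. Payload 10.4 kg.
Tool frame: the origin (TCP) lies midway between the tips of the shut fingers; the grasp point (between the pads) lies 19 mm behind it; z points along the fingers, y is the line along which they close (so a half turn about z gives the same grasp; the last joint's range is limited). The gripper opens to 87 mm and grips with 3 to 60 N. Pads are 19 mm wide; open, the fingers measure 117 mm over their backs; the gripper's body (75 mm by 190 mm) begins 51 mm behind the grasp point.
Start: joints at [-1.136, 0.332, -0.065, 1.46, 0.022, 1.35, -0.088], TCP at [0.276, 0.561, 0.223] pointing down, gripper open.
Joint ranges: [-2.6, 2.6], [-0.5, 2.12], [-1.47, 1.34], [0.16, 2.42], [-1.27, 4.41], [0.06, 2.06], [-2.6, 2.6]. Speed limits (rad/s): [2.22, 2.22, 2.79, 2.79, 3.14, 3.14, 3.14].

INTERFACE

Orientations are given as a unit quaternion [x, y, z, w].
In Python, from bench import sensors, eyes, order gives the robot as it stands.
- The arm moves only by the tool arm_command, never from a script. Its argument "steps" is a list of rows, each an object with "rot": the turn, a rotation vector about the world's x, y, z in degrees, a list of three; "slide": the shift along the world's x, y, z in m, a list of three; "grip": the opening, from 0 (shut) to 1 (fully open). A call has exactly 8 rows; each row shifts and turns the commanded pose from where the row before left it; what a row does not reach is not made up. A row lasts 1/8 s, in which the tool goes at most 62.5 mm and 10.7 degrees, less where a joint would pass 70% of its speed; a pose out of reach is approached as far as the arm can. A call with a gripper value outside its range is refused whole. The fingers move at their own pace and stop on an object; "newtons" is the grip in N (left out, the last holds). Time passes only in rows, so rows that do not move let the fingers close, or fill a call up. It gives the time, the measured TCP pose, the force, the opening and the grip force at its end, in the units of the state.
- sensors.read_state(): the state, without advancing time (a new reading comes with each control period).
- eyes.camera(name): name is "scene" or "top"; returns a dict with "pixels" (400x640x3 uint8, red, green, blue), "intrinsics" (3x3 intrinsics, pixels), "pose" (4x4, takes a point from camera to world coordinates). Camera axes: x right, y down, z forward; pixel columns grow to the right and rows downward; lengths in m; the calibration is good to about 2 mm. A picture is of the moment at which its call begins. There is no depth.
- order.close_job(): hands the job in; it is judged then, once.
Trained networks look in a picture, given as the dict that the camera call returned (one of the last four; its "shot" number tells which), for a name from the list of things; names that differ only in an ending like _2 or _b are one class to them, and where a whole thing is asked for, a point or a joint stands for the part that bears it (a point fixed in the world has none). Each returns a list of dicts, best first, with "conf" (0 to 1); they miss things now and then, are a little off and sometimes report something else, mostly with a low value. They report only what shows in the picture. A call takes as long as a camera call. They do not tell look-alikes from the thing itself.
- eyes.look_for(name, picture): "bbox" ([left, top, right, bottom] in pixels, round what is visible of it).
The state is a dict: "time": time; "joint_positions": joint angles; "joint_vel": joint speeds; "joint_torque": joint torques, N m; "ee_pos": TCP position; "eef_rot": TCP orientation; "ft_force": force on the tool from outside, world axes, zero at the start; "torque": the same for the moment, N m; "width": finger opening in m; "grip_force": force on a finger pad.
Only numpy, scipy, OpenCV 4.12 (cv2) and the standard library are available. Lean on these libraries where they do the work, as an engineer would, in place of code of your own. Each camera call takes 0.05 s, during which the arm holds its last target. There are 200 camera calls.

## Working session

There is one attempt and no reset: what is moved stays moved. The work goes in short steps, Python scripts to look and compute and a tool call to move; the robot and the scene stay as the last step left them, time stands still between calls to the robot, and variables do not carry over. Pictures are saved under pics/ and viewed, at most 10 in all, crops included, and the job is handed in when it is done.

Besides the shell and the picture viewer there is one more tool, called after "Call:" by a JSON object that holds its "name" and its "arguments". arm_command: Moves the arm, as the interface text tells. Its arguments: {"type":"object","properties":{"steps":{"type":"array","items":{"type":"object","properties":{"rot":{"type":"array","items":{"type":"number"}},"slide":{"type":"array","items":{"type":"number"}},"grip":{"type":"number"}}}},"newtons":{"type":"number"}},"required":["steps"]}

```bash
ls; mkdir -p pics
cat > h.py <<'E'
import numpy as np, cv2
from bench import sensors, eyes, order
def shot(n,f=None):
    p=eyes.camera(n)
    if f: cv2.imwrite('pics/'+f,cv2.cvtColor(np.array(p['pixels']),cv2.COLOR_RGB2BGR))
    return p
def ray(p,uv):
    T=np.array(p['pose']);K=np.array(p['intrinsics'])
    d=T[:3,:3]@np.linalg.solve(K,[uv[0],uv[1],1.]);return T[:3,3],d
def onz(p,uv,z):
    o,d=ray(p,uv);return o+d*(z-o[2])/d[2]
def proj(p,X):
    T=np.array(p['pose']);K=np.array(p['intrinsics'])
    c=(np.atleast_2d(X)-T[:3,3])@T[:3,:3];q=c@K.T;return q[:,:2]/q[:,2:]
def tri(rs):
    A=np.zeros((3,3));b=np.zeros(3)
    for o,d in rs:
        d=d/np.linalg.norm(d);M=np.eye(3)-np.outer(d,d);A+=M;b+=M@o
    return np.linalg.solve(A,b)
E
python3 - <<'E'
from h import *
s=sensors.read_state();print(s['time'],s['ee_pos'],s['eef_rot'],s['width'])
P={n:shot(n,n+'0.png') for n in('scene','top')}
for n,p in P.items():
    print(n,np.round(p['pose'],3).tolist(),np.round(p['intrinsics'],1).tolist())
    for k in('doser','gate','knob','setting_bar','mount','brush','resin_jar'):
        print(k,[(np.round(r['bbox']).astype(int).tolist(),round(r['conf'],2)) for r in eyes.look_for(k,p)[:3]])
E
```

```text
pics
0.0 [0.27603566 0.56029409 0.22174088] [ 2.26881273e-01  9.73922154e-01 -7.12682891e-04 -1.31269383e-04] 0.08709080461951386
scene [[0.791, -0.444, 0.422, 0.033], [-0.612, -0.585, 0.532, -0.656], [0.011, -0.679, -0.734, 1.084], [0.0, 0.0, 0.0, 1.0]] [[484.6, 0.0, 324.5], [0.0, 484.6, 200.3], [0.0, 0.0, 1.0]]
doser [([301, 118, 372, 241], 0.9), ([366, 286, 397, 310], 0.33)]
gate [([311, 196, 341, 214], 0.77)]
knob [([313, 193, 337, 214], 0.58)]
setting_bar [([368, 283, 396, 313], 0.62), ([322, 287, 355, 308], 0.59), ([222, 159, 249, 175], 0.25)]
mount [([358, 317, 373, 329], 0.71)]
brush [([226, 160, 248, 176], 0.65)]
resin_jar [([388, 212, 420, 252], 0.58)]
top [[0.01, -0.991, 0.133, 0.439], [-1.0, -0.009, 0.011, 0.054], [-0.01, -0.133, -0.991, 1.179], [0.0, 0.0, 0.0, 1.0]] [[399.2, 0.0, 319.1], [0.0, 399.2, 195.5], [0.0, 0.0, 1.0]]
doser [([292, 125, 356, 212], 0.94), ([195, 217, 218, 232], 0.3)]
gate []
knob [([314, 185, 347, 211], 0.82)]
setting_bar [([400, 202, 432, 215], 0.84), ([394, 225, 409, 250], 0.58), ([292, 122, 352, 213], 0.25)]
mount [([427, 232, 440, 246], 0.56)]
brush [([194, 217, 220, 235], 0.66)]
resin_jar [([376, 134, 401, 166], 0.57)]
```

View pics/scene0.png

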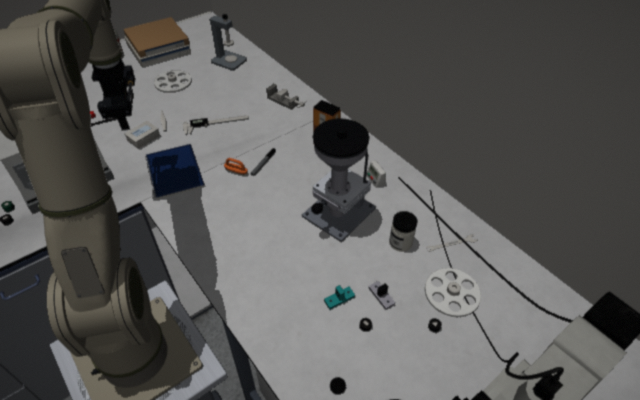

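View pics/top0.png

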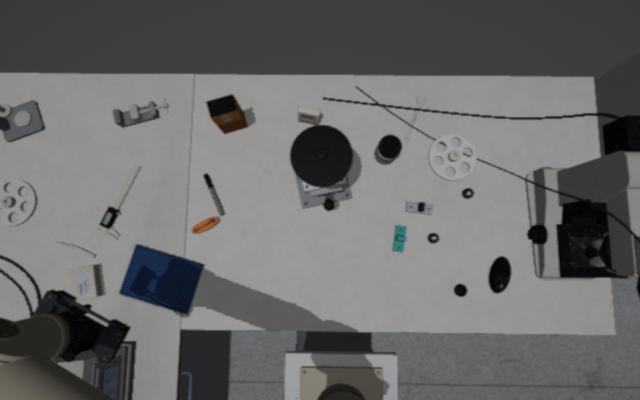

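The setting bar could be the grey steel one at scene (382,294) / top (419,208), or the turquoise look-alike at scene (339,297) / top (399,238). The orange thing at scene (236,166) is the brush. I choose the grey one and check it in a crop.

Run:
```python
from h import *
t=cv2.imread('pics/top0.png');s=cv2.imread('pics/scene0.png')
f=lambda im,x,y,w,h,W,H:cv2.convertScaleAbs(cv2.resize(im[y:y+h,x:x+w],(W,H),interpolation=cv2.INTER_CUBIC),alpha=1.5)
a=np.hstack([f(t,285,180,80,40,400,200),f(t,390,195,60,30,400,200)])
b=np.hstack([f(s,290,160,100,100,400,400),f(s,320,270,80,80,400,400)])
cv2.imwrite('pics/crop0.png',np.vstack([a,b]))
```

```text
(no output)
```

View pics/crop0.png

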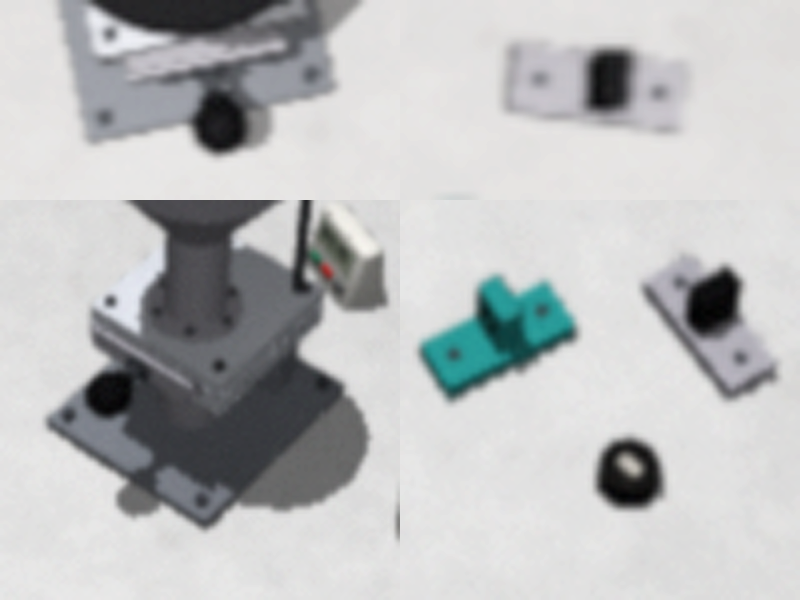

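Run:
```python
from h import *
from scipy.optimize import least_squares
T=shot('top');S=shot('scene')
k=tri([ray(T,(329,204.4)),ray(S,(317.5,208.5))]);print('knob',k)
# base corners
cT=[(302.6,208),(352,198)]; cS=[(300,216),(331.5,264.5),(358.5,236.5)]
for h in (0.008,.012): 
  print(h,[onz(T,c,h)[:2].round(4).tolist() for c in cT],[onz(S,c,h)[:2].round(4).tolist() for c in cS])
# doser fit: front corners seen by both (y+: 302.6 / 300,217+..)
def world(q,X):
    c,s=np.cos(q[2]),np.sin(q[2]);X=np.atleast_2d(X)
    return np.c_[q[0]+c*X[:,0]-s*X[:,1],q[1]+s*X[:,0]+c*X[:,1],X[:,2]]
print('lid top', onz(T,(321.8,154.8),.326))
def res(q):
    a=world(q,[[-82-q[3]*1e3,0,109]]*np.array(1)/np.array(1000.))
    return np.r_[(proj(T,a)-[329,204.4]).ravel(),(proj(S,a)-[317.5,208.5]).ravel(),
     (proj(T,world(q,[[0,0,.326]]))-[321.8,154.8]).ravel(),
     (proj(S,world(q,[[0,0,.326]]))-[341,137]).ravel()*.5]
# base x extent unknown relative; use edge direction
A=[onz(T,c,.01)[:2] for c in cT];d=A[0]-A[1];print('edge',np.linalg.norm(d),'yaw',np.degrees(np.arctan2(-d[0],d[1])))
A=[onz(S,c,.01)[:2] for c in cS[:2]];d=A[0]-A[1];print('edgeS',np.linalg.norm(d),'yaw',np.degrees(np.arctan2(-d[0],d[1])))
r=least_squares(res,[.65,0,.15,0]);print(r.x,np.degrees(r.x[2]),r.fun.round(1))
# bar
def rb(q):
    X=np.array([[sx*.015,sy*.038,.016] for sx,sy in((1,1),(1,-1),(-1,-1),(-1,1))]);w=world(q,X)
    t=np.array([(107,45),(290,65),(280,130),(105,108)])/6.667+[390,195]
    s=np.array([(690,255),(775,370),(730,397),(642,285)]);s=(s-[400,200])/5+[320,270]
    return np.r_[(proj(T,w)-t).ravel(),(proj(S,w)-s).ravel()]
r=least_squares(rb,[.55,-.2,-.1]);print('bar',r.x,np.degrees(r.x[2]),r.fun.round(1))
s=sensors.read_state();print(s['time'])
```

```text
knob [0.55936409 0.03809972 0.10988054]
0.008 [[0.5589, 0.1147], [0.59, -0.0309]] [[0.5561, 0.1179], [0.5226, -0.0737], [0.6431, -0.0445]]
0.012 [[0.5585, 0.1145], [0.5895, -0.0306]] [[0.5542, 0.115], [0.5208, -0.0759], [0.6409, -0.0468]]
lid top [0.64361767 0.05793027 0.326     ]
edge 0.14862489073462007 yaw 12.03049057532932
edgeS 0.19415562385005444 yaw -9.922116098764215
[0.64275925 0.05597535 0.20913848 0.00302363] 11.982752240918744 [ 0.  -0.2 -0.2  0.2  0.9  0.4 -0.5 -3.3]
bar [ 0.56174116 -0.2285076  -0.11534372] -6.60870844855179 [ 1.4 -0.6 -0.1 -0.4  0.5  0.   0.7  0.1 -0.6  0.4 -0.  -0.5 -0.7 -0.5
 -0.5 -0.5]
0.9
```

Call:
{"name": "arm_command", "arguments": {"steps": [{"slide": [0.02, -0.05, 0.005], "rot": [0, 0, 9.5], "grip": 1}, {"slide": [0.02, -0.05, 0.005], "rot": [0, 0, 9.5], "grip": 1}, {"slide": [0.02, -0.05, 0.005], "rot": [0, 0, 9.5], "grip": 1}, {"slide": [0.02, -0.05, 0.005], "rot": [0, 0, 9.7], "grip": 1}, {"slide": [0.02, -0.05, 0.005], "rot": [1.8, -8.6, 0], "grip": 1}, {"slide": [0.02, -0.05, 0.005], "rot": [1.8, -8.6, 0], "grip": 1}, {"slide": [0.02, -0.05, 0.005], "rot": [1.8, -8.5, 0], "grip": 1}, {"slide": [0.02, -0.05, 0.005], "rot": [1.8, -8.5, 0], "grip": 1}]}}

```text
time: 1.9
ee_pos: [0.4366, 0.1603, 0.2623]
eef_rot: [-0.101, 0.948, 0.031, 0.3]
ft_force: [-77.1, -39.3, 51.6]
width: 0.0868
grip_force: 0.0
```

```bash
cat >> h.py <<'E'
from scipy.spatial.transform import Rotation as R
def goal(yaw,tilt): # tool frame: y along yaw, leaning to front
    q=np.array([0.226881273,0.973922154,0,0]);q0=R.from_quat(q/np.linalg.norm(q))
    y0=q0.apply([0,1,0]);a=np.arctan2(-y0[0],y0[1])
    r=R.from_euler('z',np.radians(yaw)-a)*q0
    ax=[-np.sin(np.radians(yaw)),np.cos(np.radians(yaw)),0]
    return R.from_rotvec(-np.radians(tilt)*np.array(ax))*r
def need(G,yaw,tilt,back=0): # G grasp point
    s=sensors.read_state();g=goal(yaw,tilt);z=g.apply([0,0,1])
    tgt=np.array(G)+z*(.019-back)
    c=R.from_quat(s['eef_rot'])
    print('t',round(s['time'],2),'slide',(tgt-s['ee_pos']).round(4),'rot',np.degrees((g*c.inv()).as_rotvec()).round(2),'w',round(s['width'],4),'F',np.round(s['ft_force'],1),'z',z.round(3))
E
python3 -c "
from h import *
need([.5594,.0381,.110],12,35,.1)"
```

```text
t 1.9 slide [ 0.0774 -0.1318 -0.0859] rot [ 0.08  0.13 -0.08] w 0.0868 F [-77.1 -39.3  51.6] z [ 0.561  0.119 -0.819]
```

Call:
{"name": "arm_command", "arguments": {"steps": [{"slide": [0, 0, 0], "grip": 1}, {"slide": [0, 0, 0], "grip": 1}, {"slide": [0.01, -0.015, -0.01], "grip": 1}, {"slide": [0.015, -0.025, -0.016], "grip": 1}, {"slide": [0.018, -0.032, -0.02], "grip": 1}, {"slide": [0.018, -0.032, -0.02], "grip": 1}, {"slide": [0.012, -0.02, -0.014], "grip": 1}, {"slide": [0.004, -0.008, -0.006], "grip": 1}]}}

```text
schema error: expected keys rot, slide, grip
```

Run:
```python
from h import *
need([.5594,.0381,.110],12,35,.1)
T=shot('top');S=shot('scene')
im=[cv2.cvtColor(np.array(p['pixels']),cv2.COLOR_RGB2BGR) for p in(T,S)]
f=lambda im,x,y,w,h,W,H:cv2.convertScaleAbs(cv2.resize(im[y:y+h,x:x+w],(W,H),interpolation=cv2.INTER_CUBIC),alpha=1.5)
cv2.imwrite('pics/c1.png',np.hstack([f(im[0],270,160,100,100,400,400),f(im[1],260,140,120,120,400,400)]))
need([.5594,.0381,.110],12,35,.1)
```

```text
t 1.9 slide [ 0.0774 -0.1318 -0.0859] rot [ 0.08  0.13 -0.08] w 0.0868 F [-77.1 -39.3  51.6] z [ 0.561  0.119 -0.819]
t 2.0 slide [ 0.0779 -0.1249 -0.0799] rot [ 0.39 -0.38  0.6 ] w 0.0874 F [-0.3  0.1 -0.2] z [ 0.561  0.119 -0.819]
```

View pics/c1.png

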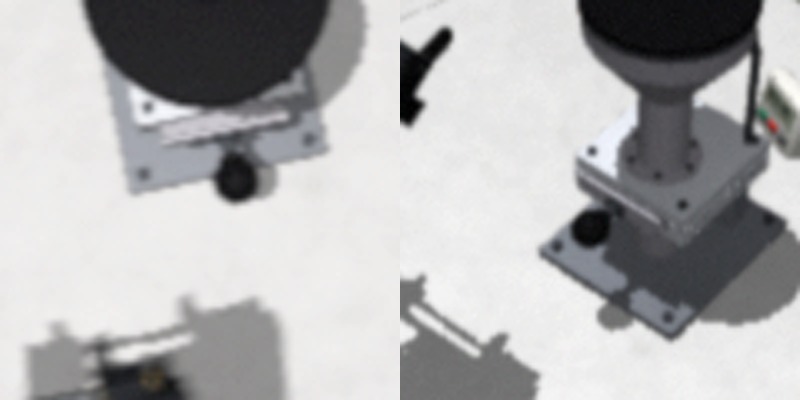

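The picture shows the doser untouched, with the knob still at top (329,204.5). The gripper is in free air, so the force came from braking. I'll ramp the moves.

Call:
{"name": "arm_command", "arguments": {"steps": [{"slide": [0.004, -0.007, -0.005], "rot": [0, 0, 0], "grip": 1}, {"slide": [0.01, -0.017, -0.01], "rot": [0, 0, 0], "grip": 1}, {"slide": [0.015, -0.025, -0.016], "rot": [0, 0, 0], "grip": 1}, {"slide": [0.018, -0.03, -0.018], "rot": [0, 0, 0], "grip": 1}, {"slide": [0.015, -0.025, -0.016], "rot": [0, 0, 0], "grip": 1}, {"slide": [0.01, -0.017, -0.01], "rot": [0, 0, 0], "grip": 1}, {"slide": [0.005, -0.007, -0.006], "rot": [0, 0, 0], "grip": 1}, {"slide": [0.001, -0.001, -0.001], "rot": [0, 0, 0], "grip": 1}]}}

```text
time: 3.0
ee_pos: [0.5146, 0.0326, 0.181]
eef_rot: [-0.1, 0.949, 0.031, 0.299]
ft_force: [-0.6, 0.3, -0.8]
width: 0.0874
grip_force: 0.0
```

```bash
cat >> h.py <<'E'
def crops(f,boxes):
    out=[]
    for n,x,y,w,h in boxes:
        im=cv2.cvtColor(np.array(shot(n)['pixels']),cv2.COLOR_RGB2BGR)
        out.append(cv2.convertScaleAbs(cv2.resize(im[y:y+h,x:x+w],(400,int(400*h/w)),interpolation=cv2.INTER_CUBIC),alpha=1.5))
    cv2.imwrite('pics/'+f,np.hstack(out))
E
python3 - <<'E'
from h import *
need([.5594,.0381,.110],12,35,.1)
crops('c2.png',[('top',280,160,80,80),('scene',260,160,80,80)])
need([.5594,.0381,.110],12,35,0)
E
```

```text
t 3.0 slide [-0.0006 -0.0042 -0.0046] rot [ 0.02 -0.02 -0.03] w 0.0874 F [-0.6  0.3 -0.8] z [ 0.561  0.119 -0.819]
t 3.1 slide [ 0.0557  0.0076 -0.0867] rot [ 0.04 -0.01 -0.04] w 0.0872 F [-0.1  1.1  0.7] z [ 0.561  0.119 -0.819]
```

View pics/c2.png

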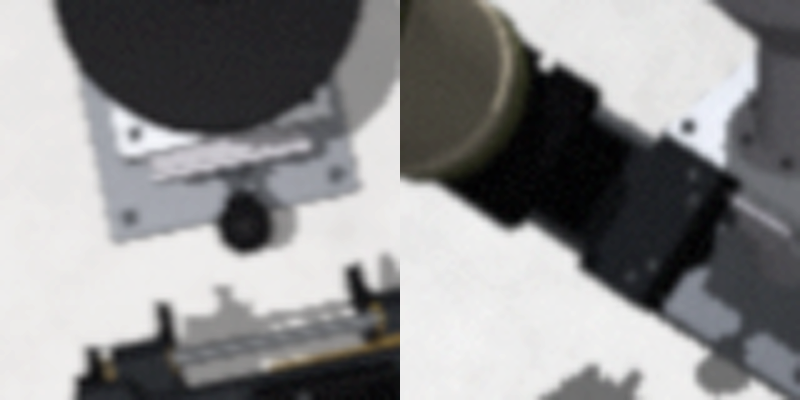

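Fingers straddle the knob's line: fingertips at (165,310) and (355,275), knob at (243,222) in the left crop. Approaching.

Call:
{"name": "arm_command", "arguments": {"steps": [{"slide": [0.003, 0.0004, -0.005], "rot": [0, 0, 0], "grip": 1}, {"slide": [0.009, 0.001, -0.013], "rot": [0, 0, 0], "grip": 1}, {"slide": [0.013, 0.002, -0.02], "rot": [0, 0, 0], "grip": 1}, {"slide": [0.013, 0.002, -0.021], "rot": [0, 0, 0], "grip": 1}, {"slide": [0.01, 0.001, -0.016], "rot": [0, 0, 0], "grip": 1}, {"slide": [0.005, 0.001, -0.008], "rot": [0, 0, 0], "grip": 1}, {"slide": [0.0025, 0, -0.0035], "rot": [0, 0, 0], "grip": 1}, {"slide": [0, 0, 0], "rot": [0, 0, 0], "grip": 0.6}], "newtons": 15}}

```text
time: 4.1
ee_pos: [0.5697, 0.0394, 0.0937]
eef_rot: [-0.1, 0.949, 0.031, 0.298]
ft_force: [0.3, 0.2, -0.1]
width: 0.0823
grip_force: 0.0
```

Call:
{"name": "arm_command", "arguments": {"steps": [{"slide": [0, 0, 0], "rot": [0, 0, 0], "grip": 0.5}, {"slide": [0, 0, 0], "rot": [0, 0, 0], "grip": 0.4}, {"slide": [0, 0, 0], "rot": [0, 0, 0], "grip": 0.3}, {"slide": [0, 0, 0], "rot": [0, 0, 0], "grip": 0.2}, {"slide": [0, 0, 0], "rot": [0, 0, 0], "grip": 0.1}, {"slide": [0, 0, 0], "rot": [0, 0, 0], "grip": 0}, {"slide": [0, 0, 0], "rot": [0, 0, 0], "grip": 0}, {"slide": [0, 0, 0], "rot": [0, 0, 0], "grip": 0}]}}

```text
time: 5.1
ee_pos: [0.5693, 0.0413, 0.0941]
eef_rot: [-0.101, 0.949, 0.032, 0.298]
ft_force: [-3.1, 9.1, 2.6]
width: 0.0309
grip_force: 15.0
```

Run:
```python
from h import *
need([.5594,.0381,.110],12,35,0)
```

```text
t 5.1 slide [ 0.0007 -0.001   0.0004] rot [ 0.01 -0.08 -0.14] w 0.0309 F [-3.1  9.1  2.6] z [ 0.561  0.119 -0.819]
```

Call:
{"name": "arm_command", "arguments": {"steps": [{"slide": [0, 0.001, 0], "rot": [0, 0, 0], "grip": 0}, {"slide": [0, 0, 0], "rot": [0, 0, 0], "grip": 0}, {"slide": [-0.003, -0.0006, 0], "rot": [0, 0, 0], "grip": 0}, {"slide": [-0.005, -0.001, 0], "rot": [0, 0, 0], "grip": 0}, {"slide": [-0.005, -0.001, 0], "rot": [0, 0, 0], "grip": 0}, {"slide": [-0.005, -0.001, 0], "rot": [0, 0, 0], "grip": 0}, {"slide": [-0.004, -0.001, 0], "rot": [0, 0, 0], "grip": 0}, {"slide": [-0.001, -0.0004, 0], "rot": [0, 0, 0], "grip": 0}], "newtons": 40}}

```text
time: 6.1
ee_pos: [0.5467, 0.0364, 0.0942]
eef_rot: [-0.1, 0.948, 0.031, 0.299]
ft_force: [7.6, 7.1, -8.0]
width: 0.0302
grip_force: 39.9
```

Run:
```python
from h import *
need([.5594,.0381,.110],12,35,0)
crops('c3.png',[('top',290,170,60,50),('scene',290,170,60,50)])
need([.5594,.0381,.110],12,35,0)
```

```text
t 6.1 slide [0.0233 0.004  0.0002] rot [ 0.04 -0.01 -0.07] w 0.0302 F [ 7.6  7.1 -8. ] z [ 0.561  0.119 -0.819]
t 6.2 slide [0.0234 0.004  0.0003] rot [ 0.04 -0.03 -0.07] w 0.0303 F [ 2.6  6.3 -4.5] z [ 0.561  0.119 -0.819]
```

View pics/c3.png

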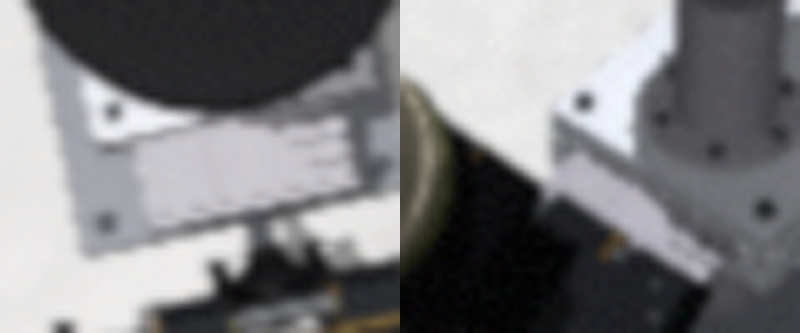

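The gate follows the knob: the visible plate spans rows 118 to 190 in the left crop, about 24 mm open, which matches the 23 mm of TCP travel. 16 mm more.

Call:
{"name": "arm_command", "arguments": {"steps": [{"slide": [-0.002, -0.0005, 0], "rot": [0, 0, 0], "grip": 0}, {"slide": [-0.004, -0.001, 0], "rot": [0, 0, 0], "grip": 0}, {"slide": [-0.004, -0.001, 0], "rot": [0, 0, 0], "grip": 0}, {"slide": [-0.003, -0.0005, 0], "rot": [0, 0, 0], "grip": 0}, {"slide": [-0.0025, -0.0005, 0], "rot": [0, 0, 0], "grip": 0}, {"slide": [0, 0, 0], "rot": [0, 0, 0], "grip": 0}, {"slide": [0, 0, 0], "rot": [0, 0, 0], "grip": 0}, {"slide": [0, 0, 0], "rot": [0, 0, 0], "grip": 0}]}}

```text
time: 7.2
ee_pos: [0.5311, 0.0329, 0.0941]
eef_rot: [-0.1, 0.949, 0.031, 0.299]
ft_force: [1.3, 6.7, -1.8]
width: 0.0297
grip_force: 40.0
```

Run:
```python
from h import *
need([.5594,.0381,.110],12,35,0)
crops('c4.png',[('top',290,170,60,50),('scene',290,170,60,50)])
T=shot('top')
# predicted rows for opening (edge y=-43) using top cam
a=np.radians(12);ex=np.array([np.cos(a),np.sin(a),0]);ey=np.array([-ex[1],ex[0],0])
K0=np.array([.5586,.0390,.104])
for d in (0,37): # frame face and lip inner at closed
  for y in (-.043,0,.043):
    print(d,y,((proj(T,K0+ex*.037+ -ex*d/1000+ey*y)-[290,170])*6.667).round())
```

```text
t 7.2 slide [0.039  0.0074 0.0003] rot [ 0.03 -0.04 -0.07] w 0.0297 F [ 1.3  6.7 -1.8] z [ 0.561  0.119 -0.819]
0 -0.043 [[343. 123.]]
0 0 [[240. 143.]]
0 0.043 [[137. 164.]]
37 -0.043 [[362. 211.]]
37 0 [[258. 232.]]
37 0.043 [[154. 253.]]
```

View pics/c4.png

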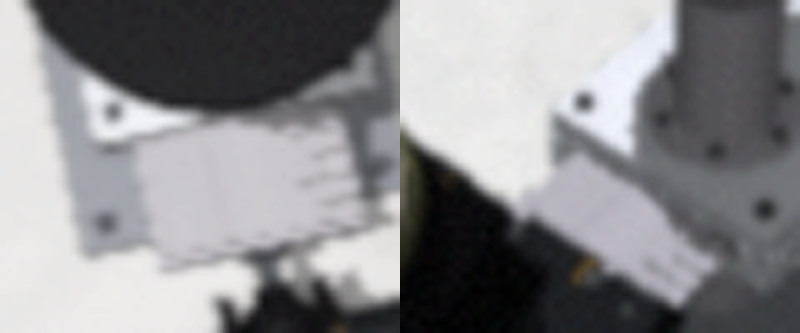

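The fourth line is at the frame's face (about row 128 in the left crop) and the TCP has travelled 39 mm, so the gate is about 40 mm open. Release and back off.

Call:
{"name": "arm_command", "arguments": {"steps": [{"slide": [0, -0.001, 0], "rot": [0, 0, 0], "grip": 0.45}, {"slide": [0, 0, 0], "rot": [0, 0, 0], "grip": 0.6}, {"slide": [0, 0, 0], "rot": [0, 0, 0], "grip": 0.75}, {"slide": [0, 0, 0], "rot": [0, 0, 0], "grip": 0.9}, {"slide": [-0.003, -0.0006, 0.004], "rot": [0, 0, 0], "grip": 0.9}, {"slide": [-0.009, -0.002, 0.013], "rot": [0, 0, 0], "grip": 0.9}, {"slide": [-0.013, -0.003, 0.02], "rot": [0, 0, 0], "grip": 0.9}, {"slide": [-0.013, -0.005, 0.02], "rot": [0, 0, 0], "grip": 0.9}]}}

```text
time: 8.35
ee_pos: [0.4926, 0.0196, 0.1518]
eef_rot: [-0.099, 0.949, 0.03, 0.299]
ft_force: [0.3, 0.2, 0.0]
width: 0.0777
grip_force: 0.0
```

Run:
```python
from h import *
need([.5617,-.2285,.042],-6.6,35,.08)
```

```text
t 8.35 slide [ 0.0343 -0.2441 -0.0599] rot [  0.1   -0.05 -18.54] w 0.0777 F [0.3 0.2 0. ] z [ 0.57  -0.066 -0.819]
```

Call:
{"name": "arm_command", "arguments": {"steps": [{"slide": [0.0, -0.008, 0.005], "rot": [0, 0, -1], "grip": 0.7}, {"slide": [0.003, -0.022, 0.005], "rot": [0, 0, -2.5], "grip": 0.7}, {"slide": [0.006, -0.036, 0], "rot": [0, 0, -3], "grip": 0.7}, {"slide": [0.007, -0.044, -0.01], "rot": [0, 0, -3.5], "grip": 0.7}, {"slide": [0.007, -0.046, -0.018], "rot": [0, 0, -3.5], "grip": 0.7}, {"slide": [0.006, -0.042, -0.02], "rot": [0, 0, -3], "grip": 0.7}, {"slide": [0.004, -0.03, -0.015], "rot": [0, 0, -1.5], "grip": 0.7}, {"slide": [0.001, -0.014, -0.006], "rot": [0, 0, -0.5], "grip": 0.7}]}}

```text
time: 9.35
ee_pos: [0.5262, -0.2205, 0.0932]
eef_rot: [0.054, 0.953, -0.018, 0.299]
ft_force: [-0.6, -0.1, -0.1]
width: 0.0611
grip_force: 0.0
```

Run:
```python
from h import *
need([.5617,-.2285,.042],-6.6,35,.08)
crops('c5.png',[('top',380,190,70,70),('top',290,170,70,70)])
need([.5617,-.2285,.042],-6.6,35,.0)
```

```text
t 9.35 slide [ 0.0008 -0.004  -0.0013] rot [ 0.1  -0.15 -0.04] w 0.0611 F [-0.6 -0.1 -0.1] z [ 0.57  -0.066 -0.819]
t 9.45 slide [ 0.0447 -0.0131 -0.0673] rot [ 0.09 -0.13 -0.45] w 0.0609 F [-0.6  0.   0.5] z [ 0.57  -0.066 -0.819]
```

View pics/c5.png

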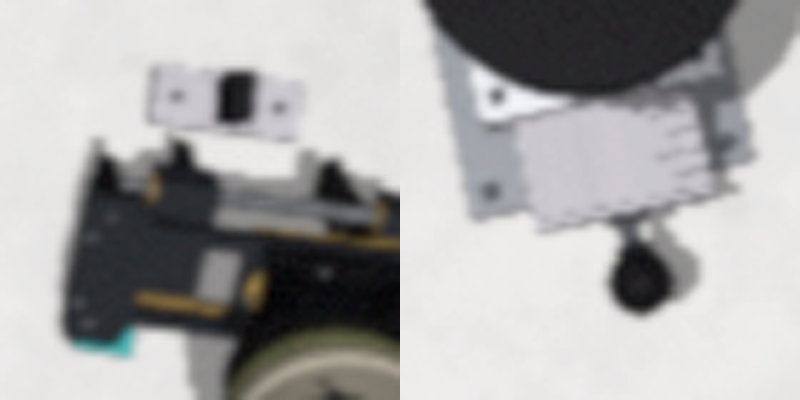

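Run:
```python
from h import *
T=shot('top')
f=lambda X:((proj(T,X)-[380,190])*5.714).round()
print(f([.5617,-.2285,.05]),f([.5617,-.2285,.016]),f(sensors.read_state()['ee_pos']))
from h import R
s=sensors.read_state();c=R.from_quat(s['eef_rot'])
print([f(s['ee_pos']+c.apply([0,w,0])) for w in(-.03,.03)])
print('turq',onz(T,(399,238),.016))
```

```text
[[244.  95.]] [[228. 102.]] [[246. 158.]]
[array([[309., 165.]]), array([[183., 150.]])]
turq [ 0.47346386 -0.16611072  0.016     ]
```

The bar's grip is at (238,97) in the left crop, matching the prediction of (244,95). The turquoise bar is clear of the fingers, and the gate is still open at right. Descending.

Call:
{"name": "arm_command", "arguments": {"steps": [{"slide": [0.003, -0.001, -0.004], "rot": [0, 0, 0], "grip": 0.7}, {"slide": [0.007, -0.002, -0.011], "rot": [0, 0, 0], "grip": 0.7}, {"slide": [0.01, -0.003, -0.015], "rot": [0, 0, 0], "grip": 0.7}, {"slide": [0.01, -0.003, -0.015], "rot": [0, 0, 0], "grip": 0.7}, {"slide": [0.008, -0.002, -0.012], "rot": [0, 0, 0], "grip": 0.7}, {"slide": [0.005, -0.001, -0.007], "rot": [0, 0, 0], "grip": 0.7}, {"slide": [0.0015, -0.001, -0.003], "rot": [0, 0, 0], "grip": 0.7}, {"slide": [0, 0, 0], "rot": [0, 0, 0], "grip": 0.5}], "newtons": 10}}

```text
time: 10.5
ee_pos: [0.5514, -0.232, 0.0699]
eef_rot: [0.05, 0.951, -0.03, 0.302]
ft_force: [-1.1, -0.7, -0.7]
width: 0.0566
grip_force: 0.0
```

Call:
{"name": "arm_command", "arguments": {"steps": [{"slide": [0, 0, 0], "rot": [0, 0, 0], "grip": 0.4}, {"slide": [0, 0, 0], "rot": [0, 0, 0], "grip": 0.3}, {"slide": [0, 0, 0], "rot": [0, 0, 0], "grip": 0.2}, {"slide": [0, 0, 0], "rot": [0, 0, 0], "grip": 0.15}, {"slide": [0, 0, 0], "rot": [0, 0, 0], "grip": 0.1}, {"slide": [0, 0, 0], "rot": [0, 0, 0], "grip": 0.05}, {"slide": [0, 0, 0], "rot": [0, 0, 0], "grip": 0}, {"slide": [0, 0, 0], "rot": [0, 0, 0], "grip": 0}]}}

```text
time: 11.5
ee_pos: [0.5526, -0.2298, 0.0705]
eef_rot: [0.048, 0.951, -0.029, 0.303]
ft_force: [-0.4, -1.0, -0.4]
width: 0.0008
grip_force: 0.0
```

Run:
```python
from h import *
need([.5617,-.2285,.042],-6.6,35,.0)
```

```text
t 11.5 slide [ 0.0199  0.0001 -0.0441] rot [ 1.56  0.26 -0.39] w 0.0008 F [-0.4 -1.  -0.4] z [ 0.57  -0.066 -0.819]
```

Run:
```python
from h import *
s=sensors.read_state();print(np.round(s['joint_positions'],3))
```

```text
[ 0.162  0.117  0.255  2.245 -0.794  0.252  2.599]
```

Joint 7 sits at its limit, so I'll use the equivalent half-turn grasp. I back up and rotate -180° about the tool axis.

Call:
{"name": "arm_command", "arguments": {"steps": [{"slide": [-0.003, 0, 0.004], "rot": [-1.5, 0, 0.3], "grip": 0}, {"slide": [-0.009, 0.001, 0.013], "rot": [-1.14, 0.13, 1.64], "grip": 0.2}, {"slide": [-0.014, 0.002, 0.02], "rot": [-3.42, 0.4, 4.91], "grip": 0.4}, {"slide": [-0.014, 0.002, 0.02], "rot": [-5.7, 0.66, 8.19], "grip": 0.6}, {"slide": [-0.01, 0.001, 0.013], "rot": [-5.7, 0.66, 8.19], "grip": 0.7}, {"slide": [-0.003, 0, 0.004], "rot": [-5.7, 0.66, 8.19], "grip": 0.7}, {"slide": [0, 0, 0], "rot": [-5.7, 0.66, 8.19], "grip": 0.7}, {"slide": [0, 0, 0], "rot": [-5.7, 0.66, 8.19], "grip": 0.7}]}}

```text
time: 12.5
ee_pos: [0.5004, -0.2243, 0.1451]
eef_rot: [-0.404, 0.857, -0.174, 0.267]
ft_force: [-0.5, -0.6, 1.3]
width: 0.0584
grip_force: 0.0
```

Call:
{"name": "arm_command", "arguments": {"steps": [{"slide": [0, 0, 0], "rot": [-5.7, 0.66, 8.19], "grip": 0.7}, {"slide": [0, 0, 0], "rot": [-5.7, 0.66, 8.19], "grip": 0.7}, {"slide": [0, 0, 0], "rot": [-5.7, 0.66, 8.19], "grip": 0.7}, {"slide": [0, 0, 0], "rot": [-5.7, 0.66, 8.19], "grip": 0.7}, {"slide": [0, 0, 0], "rot": [-5.7, 0.66, 8.19], "grip": 0.7}, {"slide": [0, 0, 0], "rot": [-5.7, 0.66, 8.19], "grip": 0.7}, {"slide": [0, 0, 0], "rot": [-5.7, 0.66, 8.19], "grip": 0.7}, {"slide": [0, 0, 0], "rot": [-5.7, 0.66, 8.19], "grip": 0.7}]}}

```text
time: 13.5
ee_pos: [0.5713, -0.1522, 0.1058]
eef_rot: [0.823, -0.421, 0.367, -0.102]
ft_force: [0.7, -0.8, -0.9]
width: 0.0609
grip_force: 0.0
```

```bash
cat >> h.py <<'E'
_g=goal
def goal(yaw,tilt): return _g(yaw,tilt)*R.from_euler('z',np.pi)
E
python3 - <<'E'
from h import *
need([.5617,-.2285,.042],-6.6,35,.08)
s=sensors.read_state();print(np.round(s['joint_positions'],3))
E
```

```text
t 13.5 slide [-0.0444 -0.0723 -0.0138] rot [-25.68  13.62  37.56] w 0.0609 F [ 0.7 -0.8 -0.9] z [ 0.57  -0.066 -0.819]
[-1.249 -0.5    1.338  2.416  1.626  0.434  2.603]
```

```bash
cat > kin.py <<'E'
import numpy as np
from scipy.spatial.transform import Rotation as R
from scipy.optimize import least_squares
D=[([-1.136,.332,-.065,1.46,.022,1.35,-.088],[.27603,.56029,.22174],[.226881,.973922,-.000713,-.000131]),
([.162,.117,.255,2.245,-.794,.252,2.599],[.5526,-.2298,.0705],[.048,.951,-.029,.303]),
([-1.249,-.5,1.338,2.416,1.626,.434,2.603],[.5713,-.1522,.1058],[.823,-.421,.367,-.102])]
def fk(j,p):
    d1,L1,a1,a2,L2,a3,L3,o=p
    r=R.from_euler('z',-j[0]);x=np.array([0,0,d1])
    r=r*R.from_euler('y',j[1]);x=x+r.apply([a1,0,L1])
    r=r*R.from_euler('z',-j[2])*R.from_euler('y',j[3]);x=x+r.apply([a2,0,L2])
    r=r*R.from_euler('z',-j[4])*R.from_euler('y',j[5]);x=x+r.apply([a3,0,L3])
    return x,r*R.from_euler('z',-j[6]+o)
def err(p,D=D):
    e=[]
    for j,x,q in D:
        X,r=fk(j,p);e+=list(X-x)+list(.3*(r*R.from_quat(q).inv()).as_rotvec())
    return np.array(e)
def fit(D=D):
    return min((least_squares(err,[.3,.4,0,0,.4,0,.25,o],args=(D,)) for o in(0,1.57,3.14,-1.57)),key=lambda r:r.cost)
E
python3 - <<'E'
from kin import *
r=fit();print(r.x.round(4),(r.fun.reshape(3,6)*1000).round(1))
E
```

```text
[ 0.1946  0.4671 -0.035  -0.0411  0.4625 -0.0417  0.3635  1.5715] [[-44.   15.8   1.3   0.4  -0.3   0.2]
 [ 10.9   7.2  11.   -0.2  -0.1  -0. ]
 [ -5.1   4.1 -12.3   0.3  -0.1  -0.1]]
```

Call:
{"name": "arm_command", "arguments": {"steps": [{"slide": [-0.003, -0.003, 0.004], "rot": [1.6, -0.5, -2.5], "grip": 0.7}, {"slide": [-0.008, -0.008, 0.01], "rot": [4, -1, -6], "grip": 0.7}, {"slide": [-0.01, -0.012, 0.014], "rot": [5.5, -1.5, -8.2], "grip": 0.7}, {"slide": [-0.01, -0.015, 0.014], "rot": [5.5, -1.5, -8.2], "grip": 0.7}, {"slide": [-0.01, -0.015, 0.014], "rot": [5.5, -1.5, -8.2], "grip": 0.7}, {"slide": [-0.01, -0.012, 0.014], "rot": [5.5, -1.5, -8.2], "grip": 0.7}, {"slide": [-0.008, -0.006, 0.01], "rot": [5.5, -1.5, -8.2], "grip": 0.7}, {"slide": [-0.003, -0.002, 0.004], "rot": [5.5, -1.5, -8.2], "grip": 0.7}]}}

```text
time: 14.5
ee_pos: [0.5107, -0.2292, 0.1908]
eef_rot: [-0.404, 0.845, -0.281, 0.208]
ft_force: [-0.0, -0.1, 0.3]
width: 0.0608
grip_force: 0.0
```

```bash
cat >> h.py <<'E'
import json
def rec():
    s=sensors.read_state()
    open('rec.txt','a').write(json.dumps([list(map(float,s[k])) for k in('joint_positions','ee_pos','eef_rot')])+'\n')
    print('j',np.round(s['joint_positions'],3))
E
python3 - <<'E'
from h import *
need([.5617,-.2285,.042],-6.6,35,.1);rec()
E
```

```text
t 14.5 slide [ 0.0048  0.0061 -0.0825] rot [-61.13  23.83  98.62] w 0.0608 F [-0.  -0.1  0.3] z [ 0.57  -0.066 -0.819]
j [-0.729 -0.48   0.818  2.342  1.036  0.661  1.912]
```

```bash
cat > kin.py <<'E'
import numpy as np, json
from scipy.spatial.transform import Rotation as R
from scipy.optimize import least_squares
D=[([-1.136,.332,-.065,1.46,.022,1.35,-.088],[.27603,.56029,.22174]),
([.162,.117,.255,2.245,-.794,.252,2.599],[.5526,-.2298,.0705]),
([-1.249,-.5,1.338,2.416,1.626,.434,2.603],[.5713,-.1522,.1058])]
D+=[tuple(l[:2]) for l in map(json.loads,open('rec.txt'))]
RY=lambda a:R.from_euler('y',a);RZ=lambda a:R.from_euler('z',-a)
def frames(j):
    r0=RZ(j[0]);r1=r0*RY(j[1]);r2=r1*RZ(j[2]);r3=r2*RY(j[3]);r4=r3*RZ(j[4]);r5=r4*RY(j[5])
    return r0,r1,r2,r3,r4,r5,r5*RZ(j[6])*R.from_euler('z',np.pi/2)
# params: r0:(x,y,z) r2:(x,y,z) r4... offsets in frames 0,2,3(x),4(x,z),5(x,z)
def A(j):
    f=[r.as_matrix() for r in frames(j)]
    return np.c_[f[0],f[2],f[3],f[4][:,:2],f[5]]
def fit():
    M=np.vstack([A(j) for j,_ in D]);b=np.hstack([x for _,x in D])
    p0=np.array([0,0,.25,0,0,.45,0,0,.45,0,0,0,0,.3]);lam=.01
    p=p0+np.linalg.solve(M.T@M+lam**2*np.eye(14),M.T@(b-M@p0));return p,(M@p-b).reshape(-1,3)
def ik(x,rot,p,j0,n=30,seed=0):
    lo=np.array([-2.6,-.5,-1.47,.16,-1.27,.06,-2.6]);hi=np.array([2.6,2.12,1.34,2.42,4.41,2.06,2.6])
    f=lambda j:np.r_[10*(A(j)@p-x),3*(frames(j)[6]*rot.inv()).as_rotvec(),.003*(j-j0)]
    g=np.random.default_rng(seed);best=[]
    for k in range(n):
        s=np.clip(j0+g.normal(0,.5 if k else 0,7),lo+.05,hi-.05)
        r=least_squares(f,s,bounds=(lo+.03,hi-.03));best.append((r.cost,r.x,np.linalg.norm(r.fun[:6])))
    return min(best,key=lambda t:t[0])
E
python3 - <<'E'
from h import *
import kin
p,e=kin.fit();print(p.round(3),(e*1000).round(1))
s=sensors.read_state();print((kin.frames(s['joint_positions'])[6]*R.from_quat(s['eef_rot']).inv()).magnitude())
j0=np.array([.2,.2,0,2,0,.5,0.])
for half in (0,180):
  for nm,G,yaw in(('pick',[.5617,-.2285,.042],-6.6),('place',[.58,.0432,.147],12)):
    for tilt in(25,30,35):
      g=goal(yaw,tilt)*R.from_euler('z',half,degrees=True);x=np.array(G)+.019*g.apply([0,0,1])
      b=kin.ik(x,g,p,j0+np.array([0,0,0,0,0,0,0]),12);print(half,nm,tilt,round(b[2],4),b[1].round(2))
E
```

```text
[ 0.002 -0.021  0.251 -0.003 -0.011  0.445 -0.009 -0.011  0.486  0.004
 -0.001 -0.005 -0.001  0.349] [[-0.  -0.   0. ]
 [ 0.  -0.  -0. ]
 [-0.  -0.1  0.1]
 [ 0.   0.1 -0.1]]
4.750989259956119e-16
0 pick 25 0.0 [ 0.17  0.28  0.22  2.09 -0.45  0.39 -0.93]
0 pick 30 0.0 [ 0.28  0.26  0.11  2.15 -0.62  0.28 -0.74]
0 pick 35 0.0 [ 0.55  0.26 -0.16  2.19 -0.87  0.16 -0.45]
0 place 25 0.0 [-0.04  0.06 -0.1   2.07 -0.05  0.58 -1.47]
0 place 30 0.0 [ 0.01  0.02 -0.14  2.14 -0.08  0.46 -1.43]
0 place 35 0.0 [ 0.05 -0.01 -0.18  2.2  -0.15  0.34 -1.36]
180 pick 25 0.0 [ 0.87  0.33 -0.56  2.06  0.17  0.38  1.69]
180 pick 30 0.0 [ 1.04  0.35 -0.72  2.11  0.32  0.27  1.58]
180 pick 35 0.0 [ 1.16  0.37 -0.82  2.17  0.56  0.15  1.37]
180 place 25 0.0 [ 0.13  0.07 -0.27  2.06 -0.02  0.58  1.66]
180 place 30 0.0 [ 0.1   0.03 -0.23  2.13 -0.07  0.46  1.71]
180 place 35 0.0 [ 0.04 -0.01 -0.17  2.2  -0.15  0.34  1.78]
```

Run:
```python
from h import *
s=sensors.read_state();c=R.from_quat(s['eef_rot']);z=c.apply([0,0,1])
ax=np.cross(z,[0,0,-1]);v=ax/np.linalg.norm(ax)*np.arccos(-z[2]);print('z',z.round(3),'untilt',np.degrees(v).round(2))
d=R.from_rotvec(v)*c
print('spin',np.degrees((goal(-6.6,0)*d.inv()).as_rotvec()))
print('tilt 30 vec',(-30*np.array([np.sin(np.radians(6.6)),np.cos(np.radians(6.6))])).round(2))
```

```text
z [ 0.579 -0.308 -0.755] untilt [19.23 36.18  0.  ]
spin [-1.45860281e-14  1.63709991e-14  1.22341583e+02]
tilt 30 vec [ -3.45 -29.8 ]
```

Call:
{"name": "arm_command", "arguments": {"steps": [{"slide": [0, 0.002, 0.005], "rot": [1.93, 3.62, 0], "grip": 0.7}, {"slide": [0, 0.003, 0.01], "rot": [3.8, 7.2, 0], "grip": 0.7}, {"slide": [0, 0.005, 0.01], "rot": [3.8, 7.2, 0], "grip": 0.7}, {"slide": [0, 0.005, 0.01], "rot": [3.8, 7.2, 0], "grip": 0.7}, {"slide": [0, 0.005, 0.01], "rot": [3.8, 7.2, 0], "grip": 0.7}, {"slide": [0, 0.005, 0.01], "rot": [2.1, 3.76, 0], "grip": 0.7}, {"slide": [0, 0.003, 0.005], "rot": [0, 0, -9], "grip": 0.7}, {"slide": [0, 0.002, 0], "rot": [0, 0, -10], "grip": 0.7}]}}

```text
time: 15.5
ee_pos: [0.4788, -0.1846, 0.2626]
eef_rot: [-0.278, 0.96, -0.013, 0.011]
ft_force: [-0.4, -1.0, -0.3]
width: 0.0612
grip_force: 0.0
```

Call:
{"name": "arm_command", "arguments": {"steps": [{"slide": [0, 0, 0], "rot": [0, 0, -10], "grip": 0.7}, {"slide": [0, 0, 0], "rot": [0, 0, -10], "grip": 0.7}, {"slide": [0, 0, 0], "rot": [0, 0, -10], "grip": 0.7}, {"slide": [0, 0, 0], "rot": [0, 0, -10], "grip": 0.7}, {"slide": [0, 0, 0], "rot": [0, 0, -10], "grip": 0.7}, {"slide": [0, 0, 0], "rot": [0, 0, -10], "grip": 0.7}, {"slide": [0, 0, 0], "rot": [0, 0, -10], "grip": 0.7}, {"slide": [0, 0, 0], "rot": [0, 0, -10], "grip": 0.7}]}}

```text
time: 16.5
ee_pos: [0.4713, -0.1824, 0.2643]
eef_rot: [0.405, 0.914, -0.017, 0.001]
ft_force: [0.5, 0.6, 0.9]
width: 0.0608
grip_force: 0.0
```

Run:
```python
from h import *
need([.5617,-.2285,.042],-6.6,0,.2);rec()
```

```text
t 16.5 slide [ 0.0904 -0.0461 -0.0413] rot [   0.     -2.47 -138.83] w 0.0608 F [0.5 0.6 0.9] z [ 0.  0. -1.]
j [-1.415 -0.499  1.339  1.753  0.515  1.535  0.602]
```

```bash
cat > sim.py <<'E'
from h import *
import kin
P,_=kin.fit()
lo=np.array([-2.6,-.5,-1.47,.16,-1.27,.06,-2.6]);hi=np.array([2.6,2.12,1.34,2.42,4.41,2.06,2.6])
def pose(j): return kin.A(j)@P,kin.frames(j)[6]
def jac(j):
    x,r=pose(j);J=np.zeros((6,7))
    for i in range(7):
        k=j.copy();k[i]+=1e-5;X,q=pose(k);J[:,i]=np.r_[X-x,(q*r.inv()).as_rotvec()]/1e-5
    return J
def run(j,rows,sub=2,lam=.02,w=.0,rest=None):
    j=np.array(j,float);x,r=pose(j);mr=1
    for sl,ro in rows:
        for _ in range(sub):
            x=x+np.array(sl)/sub;r=R.from_rotvec(np.radians(ro)/sub)*r
            for it in range(4):
                X,q=pose(j);e=np.r_[x-X,(r*q.inv()).as_rotvec()]
                act=np.ones(7,bool)
                for _k in range(3):
                    J=jac(j)*act;Ji=J.T@np.linalg.inv(J@J.T+lam**2*np.eye(6));d=Ji@e
                    if rest is not None: d=d+w*((np.eye(7)-Ji@J)@(rest-j))*act
                    bad=act&(((j+d)>hi)|((j+d)<lo))
                    if not bad.any():break
                    act&=~bad
                j=np.clip(j+d,lo,hi)
    X,q=pose(j);return j,np.linalg.norm(x-X),np.degrees((r*q.inv()).magnitude())
E
python3 - <<'E'
from sim import *
d=[json.loads(l)[0] for l in open('rec.txt')]
rows=[([0,.0037,.0075],[19.23/6,36.18/6,0])]*6+[([0,.001,0],[0,0,-9.9])]*10
for w,rest in((0,None),(.1,np.zeros(7)),(.1,(lo+hi)/2)):
    print(w,[np.round(v,3) for v in run(d[0],rows,w=w,rest=rest)])
print(d[1])
rows=[([-.008,-.009,.0105],[5,-1.4,-7.2])]*8
for w,rest in((0,None),(.1,np.zeros(7)),(.1,(lo+hi)/2)):
    print(w,[np.round(v,3) for v in run([-1.249,-.5,1.338,2.416,1.626,.434,2.603],rows,w=w,rest=rest)])
print(d[0])
E
```

```text
0 [array([-1.255, -0.405,  1.282,  1.821,  0.398,  1.434,  0.687]), np.float64(0.058), np.float64(1.124)]
0.1 [array([ 0.254,  0.153,  0.035,  1.651, -0.005,  1.338,  1.023]), np.float64(0.0), np.float64(0.003)]
0.1 [array([-1.373, -0.491,  1.339,  1.789,  0.486,  1.472,  0.625]), np.float64(0.044), np.float64(0.846)]
[-1.4145681057573434, -0.49948327151702493, 1.3387475573976917, 1.753427890255855, 0.5149590849504613, 1.5353969315485076, 0.602447004278891]
0 [array([-0.711, -0.5  ,  0.796,  2.368,  1.067,  0.646,  1.883]), np.float64(0.0), np.float64(0.0)]
0.1 [array([-0.118, -0.289,  0.313,  2.349,  0.664,  0.424,  2.161]), np.float64(0.0), np.float64(0.014)]
0.1 [array([-0.486, -0.387,  0.625,  2.363,  0.904,  0.53 ,  1.984]), np.float64(0.0), np.float64(0.019)]
[-0.7290926908994068, -0.4797608203155453, 0.8181720806779138, 2.3416141747581016, 1.0361164088894814, 0.6608246812224471, 1.912102999785259]
```

```bash
nproc
cat > search.py <<'E'
from sim import *
import sys,time
from multiprocessing import Pool
j0=np.array(json.loads(open('rec.txt').readlines()[-1])[0])
def seg(j,x,ro,spin=None):
    X,q=pose(j);v=np.degrees((ro*q.inv()).as_rotvec())
    n=int(max(np.linalg.norm(np.array(x)-X)/.035,np.linalg.norm(v)/9))+1
    # constant-velocity
    return run(j,[((np.array(x)-X)/n,v/n)]*n,sub=1),n
zf=goal(-6.6,30);pre=np.array([.5617,-.2285,.042])+zf.apply([0,0,1])*(.019-.1)
def trial(s):
    g=np.random.default_rng(s)
    W=[]
    j=j0;N=0
    for k in range(2):
        if k==0 or g.random()<.6:
            x=np.array([g.uniform(.4,.75),g.uniform(-.4,.3),g.uniform(.2,.45)]);yaw=g.uniform(-60,140) if k==0 else g.uniform(-60,60);ti=g.uniform(-20,35)
            (j,e,a),n=seg(j,x,goal(yaw,ti));N+=n;W.append((x.round(3),round(yaw),round(ti),round(e,3),round(a,1)))
    (j,e,a),n=seg(j,pre,zf);N+=n
    return np.abs((j-[.28,.2,.1,2.1,-.5,.3,-.8])*[1,1,1,1,.5,.5,.5]).max()+10*e,e,a,N,W,j.round(2),s
if __name__=='__main__':
    t=time.time()
    with Pool() as p: r=list(p.imap_unordered(trial,range(int(sys.argv[1]))))
    r.sort(key=lambda q:q[0]);print(time.time()-t)
    for q in r[:6]:print(q)
E
OMP_NUM_THREADS=1 timeout 400 python3 search.py 160
```

```text
4
10.643190145492554
(np.float64(0.19189071966943935), np.float64(8.206106052000049e-09), np.float64(3.562169572351903e-07), 33, [(array([ 0.559, -0.345,  0.276]), 21, 21, np.float64(0.076), np.float64(1.4)), (array([ 0.403, -0.045,  0.379]), -60, 3, np.float64(0.0), np.float64(0.0))], array([ 0.38,  0.01,  0.04,  2.19, -0.34,  0.46, -1.  ]), 130)
(np.float64(0.283874222726877), np.float64(2.0434961987004865e-07), np.float64(7.283444238130211e-06), 34, [(array([ 0.417, -0.037,  0.294]), -14, 32, np.float64(0.037), np.float64(1.5)), (array([ 0.498, -0.37 ,  0.236]), -59, -3, np.float64(0.0), np.float64(0.0))], array([ 0.04, -0.01,  0.38,  2.21, -0.34,  0.46, -1.  ]), 65)
(np.float64(0.3524869507985793), np.float64(3.820059537854863e-08), np.float64(1.93371124000318e-06), 39, [(array([0.508, 0.216, 0.261]), -18, 27, np.float64(0.013), np.float64(0.2)), (array([ 0.507, -0.303,  0.332]), 51, 9, np.float64(0.0), np.float64(0.0))], array([ 0.63,  0.02, -0.22,  2.18, -0.33,  0.46, -1.  ]), 58)
(np.float64(0.49485597332560355), np.float64(1.2873280048239176e-07), np.float64(3.716094829902899e-06), 20, [(array([ 0.416, -0.07 ,  0.316]), 36, 28, np.float64(0.0), np.float64(0.0))], array([-0.17, -0.02,  0.59,  2.22, -0.32,  0.46, -1.  ]), 85)
(np.float64(0.535227607173764), np.float64(6.724979482963063e-07), np.float64(1.8695052274980802e-05), 40, [(array([0.546, 0.005, 0.235]), -45, 32, np.float64(0.02), np.float64(0.3)), (array([ 0.67 , -0.239,  0.418]), 31, -16, np.float64(0.019), np.float64(0.5))], array([-0.21, -0.02,  0.64,  2.22, -0.32,  0.46, -1.01]), 139)
(np.float64(0.6830645079428472), np.float64(9.941708557656049e-09), np.float64(4.063447001096249e-07), 33, [(array([ 0.68 , -0.135,  0.306]), 8, 30, np.float64(0.025), np.float64(0.4)), (array([0.439, 0.107, 0.221]), -51, 32, np.float64(0.105), np.float64(4.1))], array([ 0.96,  0.04, -0.55,  2.17, -0.3 ,  0.46, -1.03]), 146)
```

```bash
sed -i 's/range(2)/range(1)/; s/g.uniform(.4,.75),g.uniform(-.4,.3),g.uniform(.2,.45)/g.uniform(.36,.6),g.uniform(-.25,.1),g.uniform(.25,.45)/; s/g.uniform(-60,140)/g.uniform(-20,140)/' search.py
OMP_NUM_THREADS=1 timeout 400 python3 search.py 1500
```

```text
51.985533475875854
(np.float64(0.18873008500741478), np.float64(6.537504353058049e-09), np.float64(3.1813936081515716e-07), 25, [(array([ 0.427, -0.038,  0.398]), 10, 30, np.float64(0.008), np.float64(0.1))], array([ 0.45,  0.01, -0.03,  2.19, -0.34,  0.46, -1.  ]), 347)
(np.float64(0.18952121884063974), np.float64(1.1489380882885749e-08), np.float64(5.547574826766893e-07), 23, [(array([ 0.36 , -0.035,  0.295]), 14, 18, np.float64(0.009), np.float64(0.2))], array([ 0.43,  0.01, -0.01,  2.19, -0.34,  0.46, -1.  ]), 1329)
(np.float64(0.18999100703769978), np.float64(7.423877791011391e-09), np.float64(3.568899981627697e-07), 25, [(array([ 0.367, -0.053,  0.363]), -18, 30, np.float64(0.101), np.float64(20.1))], array([ 0.42,  0.01, -0.  ,  2.19, -0.34,  0.46, -1.  ]), 1027)
(np.float64(0.19231530832454863), np.float64(2.5105672552061258e-09), np.float64(1.1813092794983657e-07), 24, [(array([ 0.389, -0.12 ,  0.442]), 21, 33, np.float64(0.0), np.float64(0.0))], array([ 0.37,  0.01,  0.05,  2.2 , -0.34,  0.46, -1.  ]), 529)
(np.float64(0.1937203657888379), np.float64(1.838990423897984e-08), np.float64(8.435645926629347e-07), 26, [(array([ 0.404, -0.151,  0.391]), -11, 31, np.float64(0.018), np.float64(0.5))], array([ 0.34,  0.01,  0.08,  2.2 , -0.34,  0.46, -1.  ]), 1424)
(np.float64(0.1960035233892372), np.float64(2.0330277209557264e-08), np.float64(9.000116983339065e-07), 24, [(array([ 0.425, -0.124,  0.289]), -15, 30, np.float64(0.003), np.float64(0.0))], array([ 0.29,  0.  ,  0.13,  2.2 , -0.34,  0.46, -1.  ]), 921)
```

Run:
```python
from search import *
j=j0
for x,ro in(([.389,-.12,.442],goal(21,33)),(pre,zf)):
    X,q=pose(j);v=np.degrees((ro*q.inv()).as_rotvec())
    (j2,e,a),n=seg(j,x,ro);print(n,((x-X)).round(4),v.round(1),'per',((x-X)/n).round(4),(v/n).round(2),j2.round(2));j=j2
x=np.array([.5617,-.2285,.042])+zf.apply([0,0,1])*.019
(j,e,a),n=seg(j,x,zf);print('pick',e,a,j.round(3))
gp=goal(12,30)
for G in([.52,-.1,.25],[.58,.0432,.20],[.58,.0432,.147]):
    (j,e,a),n=seg(j,np.array(G)+.019*gp.apply([0,0,1]),gp);print(e,a,j.round(2))
```

```text
13 [-0.0822  0.0621  0.178 ] [  38.2  -11.1 -108. ] per [-0.0063  0.0048  0.0137] [ 2.94 -0.85 -8.31] [ 0.33 -0.5   0.14  1.89 -0.36  1.36 -0.73]
11 [ 0.1325 -0.1038 -0.3299] [ -0.4   3.  -27.6] per [ 0.012  -0.0094 -0.03  ] [-0.03  0.27 -2.51] [ 0.37  0.01  0.05  2.2  -0.34  0.46 -1.  ]
pick 1.69566006857226e-08 8.288044041293643e-07 [ 0.393  0.26  -0.009  2.139 -0.515  0.269 -0.836]
1.7646073150679308e-10 6.70307303918744e-09 [ 0.28 -0.19 -0.03  2.09 -0.32  0.78 -0.94]
3.233157200198551e-09 1.4296114197414352e-07 [ 0.17 -0.04 -0.29  2.07 -0.1   0.59 -1.42]
4.2220638750924935e-09 1.9651305167649777e-07 [ 0.17  0.03 -0.3   2.13 -0.07  0.46 -1.44]
```

Call:
{"name": "arm_command", "arguments": {"steps": [{"slide": [-0.0031, 0.0024, 0.0068], "rot": [1.47, -0.43, -4.15], "grip": 0.7}, {"slide": [-0.0063, 0.0048, 0.0137], "rot": [2.94, -0.85, -8.31], "grip": 0.7}, {"slide": [-0.0063, 0.0048, 0.0137], "rot": [2.94, -0.85, -8.31], "grip": 0.7}, {"slide": [-0.0063, 0.0048, 0.0137], "rot": [2.94, -0.85, -8.31], "grip": 0.7}, {"slide": [-0.0063, 0.0048, 0.0137], "rot": [2.94, -0.85, -8.31], "grip": 0.7}, {"slide": [-0.0063, 0.0048, 0.0137], "rot": [2.94, -0.85, -8.31], "grip": 0.7}, {"slide": [-0.0063, 0.0048, 0.0137], "rot": [2.94, -0.85, -8.31], "grip": 0.7}, {"slide": [-0.0063, 0.0048, 0.0137], "rot": [2.94, -0.85, -8.31], "grip": 0.7}]}}

```text
time: 17.5
ee_pos: [0.4243, -0.1462, 0.368]
eef_rot: [0.809, 0.56, 0.173, -0.033]
ft_force: [0.7, -0.1, 0.9]
width: 0.0609
grip_force: 0.0
```

Call:
{"name": "arm_command", "arguments": {"steps": [{"slide": [-0.0063, 0.0048, 0.0137], "rot": [2.94, -0.85, -8.31], "grip": 0.7}, {"slide": [-0.0063, 0.0048, 0.0137], "rot": [2.94, -0.85, -8.31], "grip": 0.7}, {"slide": [-0.0063, 0.0048, 0.0137], "rot": [2.94, -0.85, -8.31], "grip": 0.7}, {"slide": [-0.0063, 0.0048, 0.0137], "rot": [2.94, -0.85, -8.31], "grip": 0.7}, {"slide": [-0.0063, 0.0048, 0.0137], "rot": [2.94, -0.85, -8.31], "grip": 0.7}, {"slide": [-0.0031, 0.0024, 0.0068], "rot": [1.47, -0.43, -4.15], "grip": 0.7}, {"slide": [0, 0, 0], "rot": [0, 0, 0], "grip": 0.7}, {"slide": [0, 0, 0], "rot": [0, 0, 0], "grip": 0.7}]}}

```text
time: 18.5
ee_pos: [0.3909, -0.1211, 0.44]
eef_rot: [0.94, 0.194, 0.275, -0.051]
ft_force: [0.7, -1.1, -0.5]
width: 0.0609
grip_force: 0.0
```

Run:
```python
from h import *
need([.5617,-.2285,.042],-6.6,30,.1);rec()
```

```text
t 18.5 slide [ 0.1306 -0.1027 -0.3278] rot [  0.28   2.59 -29.75] w 0.0609 F [ 0.7 -1.1 -0.5] z [ 0.497 -0.057 -0.866]
j [ 0.254 -0.496  0.187  1.882 -0.324  1.357 -0.721]
```

Call:
{"name": "arm_command", "arguments": {"steps": [{"slide": [0.0027, -0.0021, -0.0068], "rot": [0, 0.05, -0.6], "grip": 0.7}, {"slide": [0.0065, -0.0051, -0.0164], "rot": [0, 0.13, -1.5], "grip": 0.7}, {"slide": [0.0109, -0.0086, -0.0273], "rot": [0.02, 0.22, -2.5], "grip": 0.7}, {"slide": [0.0109, -0.0086, -0.0273], "rot": [0.02, 0.22, -2.5], "grip": 0.7}, {"slide": [0.0109, -0.0086, -0.0273], "rot": [0.02, 0.22, -2.5], "grip": 0.7}, {"slide": [0.0109, -0.0086, -0.0273], "rot": [0.02, 0.22, -2.5], "grip": 0.7}, {"slide": [0.0109, -0.0086, -0.0273], "rot": [0.02, 0.22, -2.5], "grip": 0.7}, {"slide": [0.0109, -0.0086, -0.0273], "rot": [0.02, 0.22, -2.5], "grip": 0.7}]}}

```text
time: 19.5
ee_pos: [0.4661, -0.1786, 0.2516]
eef_rot: [0.962, 0.052, 0.267, -0.013]
ft_force: [0.3, -0.3, 0.2]
width: 0.0609
grip_force: 0.0
```

Call:
{"name": "arm_command", "arguments": {"steps": [{"slide": [0.0109, -0.0086, -0.0273], "rot": [0.02, 0.22, -2.5], "grip": 0.7}, {"slide": [0.0109, -0.0086, -0.0273], "rot": [0.02, 0.22, -2.5], "grip": 0.7}, {"slide": [0.0109, -0.0086, -0.0273], "rot": [0.02, 0.22, -2.5], "grip": 0.7}, {"slide": [0.0109, -0.0086, -0.0273], "rot": [0.02, 0.22, -2.5], "grip": 0.7}, {"slide": [0.0065, -0.0051, -0.0164], "rot": [0, 0.13, -1.5], "grip": 0.7}, {"slide": [0.0038, -0.003, -0.0095], "rot": [0, 0.08, -0.9], "grip": 0.7}, {"slide": [0.0022, -0.0017, -0.0055], "rot": [0, 0.04, -0.5], "grip": 0.7}, {"slide": [0, 0, 0], "rot": [0, 0, 0], "grip": 0.7}]}}

```text
time: 20.5
ee_pos: [0.5218, -0.2234, 0.1126]
eef_rot: [0.964, -0.057, 0.258, 0.016]
ft_force: [-0.3, 0.1, 0.1]
width: 0.0611
grip_force: 0.0
```

Run:
```python
from h import *
rec();need([.5617,-.2285,.042],-6.6,30,0)
```

```text
j [ 0.305  0.003  0.108  2.199 -0.331  0.457 -1.013]
t 20.5 slide [ 0.0494 -0.0062 -0.0871] rot [ 0.12 -0.08  0.19] w 0.0611 F [-0.3  0.1  0.1] z [ 0.497 -0.057 -0.866]
```

Call:
{"name": "arm_command", "arguments": {"steps": [{"slide": [0.003, -0.0004, -0.005], "rot": [0, 0, 0], "grip": 0.7}, {"slide": [0.007, -0.001, -0.013], "rot": [0, 0, 0], "grip": 0.7}, {"slide": [0.01, -0.001, -0.018], "rot": [0, 0, 0], "grip": 0.7}, {"slide": [0.011, -0.0014, -0.02], "rot": [0, 0, 0], "grip": 0.7}, {"slide": [0.01, -0.001, -0.017], "rot": [0, 0, 0], "grip": 0.7}, {"slide": [0.0055, -0.001, -0.01], "rot": [0, 0, 0], "grip": 0.7}, {"slide": [0.0027, -0.0004, -0.0045], "rot": [0, 0, 0], "grip": 0.7}, {"slide": [0, 0, 0], "rot": [0, 0, 0], "grip": 0.5}], "newtons": 10}}

```text
time: 21.5
ee_pos: [0.5708, -0.2301, 0.0251]
eef_rot: [0.964, -0.057, 0.258, 0.016]
ft_force: [-0.9, -1.0, 0.2]
width: 0.0563
grip_force: 0.0
```

Run:
```python
from h import *
rec();need([.5617,-.2285,.042],-6.6,30,0)
```

```text
j [ 0.347  0.259  0.038  2.143 -0.543  0.268 -0.817]
t 21.5 slide [0.0003 0.0005 0.0005] rot [ 0.11 -0.08  0.24] w 0.0563 F [-0.9 -1.   0.2] z [ 0.497 -0.057 -0.866]
```

Call:
{"name": "arm_command", "arguments": {"steps": [{"slide": [0, 0, 0], "rot": [0, 0, 0], "grip": 0.4}, {"slide": [0, 0, 0], "rot": [0, 0, 0], "grip": 0.3}, {"slide": [0, 0, 0], "rot": [0, 0, 0], "grip": 0.22}, {"slide": [0, 0, 0], "rot": [0, 0, 0], "grip": 0.15}, {"slide": [0, 0, 0], "rot": [0, 0, 0], "grip": 0.1}, {"slide": [0, 0, 0], "rot": [0, 0, 0], "grip": 0.05}, {"slide": [0, 0, 0], "rot": [0, 0, 0], "grip": 0}, {"slide": [0, 0, 0], "rot": [0, 0, 0], "grip": 0}]}}

```text
time: 22.5
ee_pos: [0.571, -0.2296, 0.0253]
eef_rot: [0.964, -0.057, 0.258, 0.016]
ft_force: [-1.8, 3.6, 3.7]
width: 0.0138
grip_force: 10.0
```

Call:
{"name": "arm_command", "arguments": {"steps": [{"slide": [0, 0, 0], "rot": [0, 0, 0], "grip": 0}, {"slide": [0, 0, 0], "rot": [0, 0, 0], "grip": 0}, {"slide": [0, 0, 0.003], "rot": [0, 0, 0], "grip": 0}, {"slide": [0, 0, 0.006], "rot": [0, 0, 0], "grip": 0}, {"slide": [-0.002, 0, 0.012], "rot": [0, 0, 0], "grip": 0}, {"slide": [-0.004, 0, 0.015], "rot": [0, 0, 0], "grip": 0}, {"slide": [-0.004, 0, 0.012], "rot": [0, 0, 0], "grip": 0}, {"slide": [-0.002, 0, 0.006], "rot": [0, 0, 0], "grip": 0}], "newtons": 45}}

```text
time: 23.5
ee_pos: [0.559, -0.2301, 0.0806]
eef_rot: [0.964, -0.057, 0.259, 0.017]
ft_force: [0.6, 0.5, -1.8]
width: 0.014
grip_force: 45.0
```

Run:
```python
from h import *
s=sensors.read_state();print(s['ee_pos'],s['width'],s['ft_force'])
crops('c6.png',[('top',385,180,70,70),('scene',340,240,70,70)])
rec()
need([.58,.0432,.25],12,30,0)
```

```text
[ 0.55896702 -0.23006765  0.08061417] 0.014035786244547344 [ 0.56918513  0.52754039 -1.82413507]
j [ 0.275  0.135  0.124  2.144 -0.411  0.384 -0.951]
t 23.6 slide [0.0302 0.2752 0.1533] rot [ 0.14  0.03 18.83] w 0.0139 F [-0.2  0.2 -2. ] z [ 0.489  0.104 -0.866]
```

View pics/c6.png

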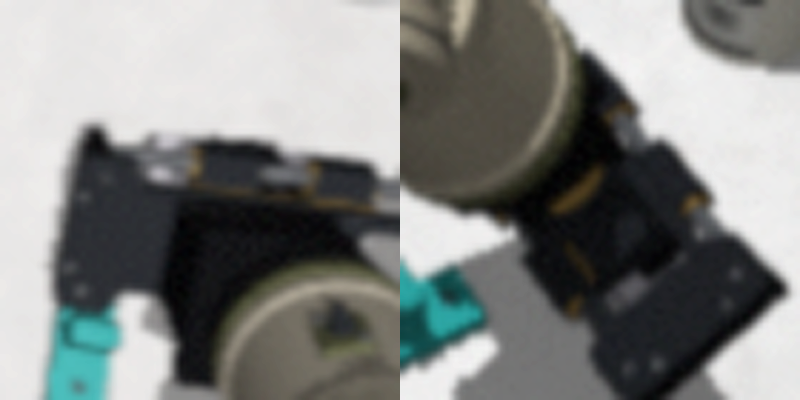

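The bar is in the grip: width 14.0 mm, about 2 N of weight. The turquoise bar at (80,350) in the left crop has not moved.

Run:
```python
from h import *
need([.546,.036,.223],12,30,0)
```

```text
t 23.6 slide [-0.0038  0.268   0.1263] rot [ 0.14  0.03 18.83] w 0.0139 F [-0.2  0.2 -2. ] z [ 0.489  0.104 -0.866]
```

Call:
{"name": "arm_command", "arguments": {"steps": [{"slide": [-0.002, 0.004, 0.006], "rot": [0, 0, 0.3], "grip": 0}, {"slide": [-0.003, 0.01, 0.012], "rot": [0, 0, 0.8], "grip": 0}, {"slide": [-0.004, 0.018, 0.018], "rot": [0, 0, 1.4], "grip": 0}, {"slide": [-0.004, 0.023, 0.02], "rot": [0, 0, 1.6], "grip": 0}, {"slide": [-0.004, 0.024, 0.02], "rot": [0, 0, 1.7], "grip": 0}, {"slide": [-0.003, 0.024, 0.018], "rot": [0, 0, 1.7], "grip": 0}, {"slide": [0, 0.024, 0.014], "rot": [0, 0, 1.7], "grip": 0}, {"slide": [0, 0.024, 0.01], "rot": [0, 0, 1.7], "grip": 0}]}}

```text
time: 24.6
ee_pos: [0.5389, -0.0774, 0.1982]
eef_rot: [0.965, 0.036, 0.259, -0.008]
ft_force: [-1.0, -0.1, -2.0]
width: 0.0135
grip_force: 45.0
```

Call:
{"name": "arm_command", "arguments": {"steps": [{"slide": [0, 0.024, 0.006], "rot": [0, 0, 1.7], "grip": 0}, {"slide": [0.002, 0.024, 0.002], "rot": [0, 0, 1.7], "grip": 0}, {"slide": [0.003, 0.022, 0], "rot": [0, 0, 1.6], "grip": 0}, {"slide": [0.004, 0.018, 0], "rot": [0, 0, 1.3], "grip": 0}, {"slide": [0.004, 0.014, 0], "rot": [0, 0, 0.8], "grip": 0}, {"slide": [0.002, 0.009, 0], "rot": [0, 0, 0.5], "grip": 0}, {"slide": [0.001, 0.005, 0], "rot": [0, 0, 0.3], "grip": 0}, {"slide": [0, 0.001, 0], "rot": [0, 0, 0], "grip": 0}]}}

```text
time: 25.6
ee_pos: [0.5548, 0.038, 0.2051]
eef_rot: [0.961, 0.101, 0.257, -0.026]
ft_force: [0.8, -0.7, -2.8]
width: 0.0136
grip_force: 45.0
```

Run:
```python
from h import *
rec();need([.546,.036,.223],12,30,0);need([.5756,.0423,.171],12,30,0)
```

```text
j [ 0.048 -0.15  -0.159  2.123 -0.113  0.649 -1.405]
t 25.6 slide [ 0.0004 -0.      0.0015] rot [ 0.13 -0.04  0.04] w 0.0136 F [ 0.8 -0.7 -2.8] z [ 0.489  0.104 -0.866]
t 25.6 slide [ 0.03    0.0063 -0.0505] rot [ 0.13 -0.04  0.04] w 0.0136 F [ 0.8 -0.7 -2.8] z [ 0.489  0.104 -0.866]
```

Call:
{"name": "arm_command", "arguments": {"steps": [{"slide": [0.003, 0.0006, -0.005], "rot": [0, 0, 0], "grip": 0}, {"slide": [0.005, 0.001, -0.009], "rot": [0, 0, 0], "grip": 0}, {"slide": [0.007, 0.0015, -0.011], "rot": [0, 0, 0], "grip": 0}, {"slide": [0.007, 0.0015, -0.011], "rot": [0, 0, 0], "grip": 0}, {"slide": [0.005, 0.001, -0.009], "rot": [0, 0, 0], "grip": 0}, {"slide": [0.003, 0.0007, -0.0055], "rot": [0, 0, 0], "grip": 0}, {"slide": [0, 0, 0], "rot": [0, 0, 0], "grip": 0}, {"slide": [0, 0, 0], "rot": [0, 0, 0], "grip": 0}]}}

```text
time: 26.6
ee_pos: [0.585, 0.0444, 0.155]
eef_rot: [0.961, 0.101, 0.257, -0.026]
ft_force: [0.8, 0.6, -2.1]
width: 0.0139
grip_force: 45.0
```

Run:
```python
from h import *
need([.5756,.0423,.171],12,30,0)
crops('c7.png',[('top',290,160,60,60),('scene',290,160,60,60)])
T=shot('top')
ex=np.array([.978,.208,0]);ey=np.array([-.208,.978,0]);F=np.array([.5952,.0465,0])
for nm,X in(('frame top',F+[0,0,.12]),('frame top -y43',F+[0,0,.12]-.043*ey),('lip in top',F-.0395*ex+[0,0,.12]),('bar top front',np.array([.5756,.0423,.145])-.015*ex),('bar corner -y',np.array([.5756,.0423,.145])-.015*ex-.038*ey),('bar corner +y',np.array([.5756,.0423,.145])-.015*ex+.038*ey),('bar rear',np.array([.5756,.0423,.145])+.015*ex)):
    print(nm,((proj(T,X)-[290,160])*6.667).round())
```

```text
t 26.6 slide [-0.0001 -0.0001 -0.0005] rot [ 0.13 -0.    0.03] w 0.0139 F [ 0.8  0.6 -2.1] z [ 0.489  0.104 -0.866]
frame top [[241. 203.]]
frame top -y43 [[345. 182.]]
lip in top [[261. 299.]]
bar top front [[259. 281.]]
bar corner -y [[354. 262.]]
bar corner +y [[164. 300.]]
bar rear [[244. 206.]]
```

View pics/c7.png

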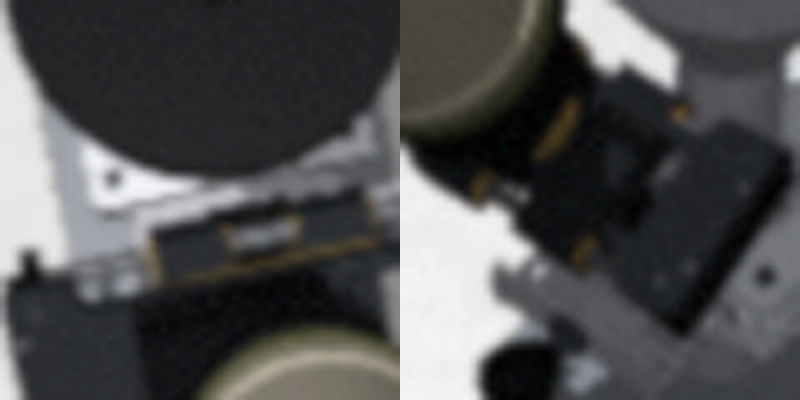

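The gripper stands over the gate in front of the hopper, and the frame's top edge at (120,200) is clear. Lowering straight down.

Call:
{"name": "arm_command", "arguments": {"steps": [{"slide": [0, 0, -0.002], "rot": [0, 0, 0], "grip": 0}, {"slide": [0, 0, -0.004], "rot": [0, 0, 0], "grip": 0}, {"slide": [0, 0, -0.005], "rot": [0, 0, 0], "grip": 0}, {"slide": [0, 0, -0.005], "rot": [0, 0, 0], "grip": 0}, {"slide": [0, 0, -0.003], "rot": [0, 0, 0], "grip": 0}, {"slide": [0, 0, -0.002], "rot": [0, 0, 0], "grip": 0}, {"slide": [0, 0, -0.001], "rot": [0, 0, 0], "grip": 0}, {"slide": [0, 0, 0], "rot": [0, 0, 0], "grip": 0}]}}

```text
time: 27.75
ee_pos: [0.5849, 0.0444, 0.1327]
eef_rot: [0.961, 0.101, 0.257, -0.026]
ft_force: [-1.3, -0.4, -2.3]
width: 0.0137
grip_force: 45.0
```

Call:
{"name": "arm_command", "arguments": {"steps": [{"slide": [0, 0, -0.001], "rot": [0, 0, 0], "grip": 0}, {"slide": [0, 0, -0.001], "rot": [0, 0, 0], "grip": 0}, {"slide": [0, 0, -0.001], "rot": [0, 0, 0], "grip": 0}, {"slide": [0, 0, -0.0005], "rot": [0, 0, 0], "grip": 0}, {"slide": [0, 0, -0.0005], "rot": [0, 0, 0], "grip": 0}, {"slide": [0, 0, 0], "rot": [0, 0, 0], "grip": 0}, {"slide": [0, 0, 0], "rot": [0, 0, 0], "grip": 0}, {"slide": [0, 0, 0], "rot": [0, 0, 0], "grip": 0}]}}

```text
time: 28.75
ee_pos: [0.5853, 0.0444, 0.1293]
eef_rot: [0.961, 0.101, 0.258, -0.026]
ft_force: [-2.7, 0.9, 5.8]
width: 0.0137
grip_force: 45.0
```

Call:
{"name": "arm_command", "arguments": {"steps": [{"slide": [0, 0, 0.0006], "rot": [0, 0, 0], "grip": 0}, {"slide": [0.001, 0.0002, 0], "rot": [0, 0, 0], "grip": 0}, {"slide": [0.001, 0.0002, 0], "rot": [0, 0, 0], "grip": 0}, {"slide": [0.001, 0.0002, 0], "rot": [0, 0, 0], "grip": 0}, {"slide": [0.001, 0.0002, 0], "rot": [0, 0, 0], "grip": 0}, {"slide": [0, 0, 0], "rot": [0, 0, 0], "grip": 0}, {"slide": [0, 0, 0], "rot": [0, 0, 0], "grip": 0}, {"slide": [0, 0, 0], "rot": [0, 0, 0], "grip": 0}]}}

```text
time: 29.75
ee_pos: [0.5889, 0.0452, 0.1293]
eef_rot: [0.961, 0.101, 0.257, -0.026]
ft_force: [0.4, -1.3, 0.6]
width: 0.0137
grip_force: 45.0
```

Call:
{"name": "arm_command", "arguments": {"steps": [{"slide": [0.0007, 0.00015, 0], "rot": [0, 0, 0], "grip": 0}, {"slide": [0.0007, 0.00015, 0], "rot": [0, 0, 0], "grip": 0}, {"slide": [0.0007, 0.00015, 0], "rot": [0, 0, 0], "grip": 0}, {"slide": [0, 0, 0], "rot": [0, 0, 0], "grip": 0}, {"slide": [0, 0, 0], "rot": [0, 0, 0], "grip": 0}, {"slide": [0, 0, 0], "rot": [0, 0, 0], "grip": 0}, {"slide": [0, 0, 0], "rot": [0, 0, 0], "grip": 0}, {"slide": [0, 0, 0], "rot": [0, 0, 0], "grip": 0}]}}

```text
time: 30.75
ee_pos: [0.591, 0.0456, 0.1293]
eef_rot: [0.961, 0.101, 0.257, -0.026]
ft_force: [-1.5, -0.5, 2.8]
width: 0.0136
grip_force: 45.0
```

Call:
{"name": "arm_command", "arguments": {"steps": [{"slide": [0.0005, 0.0001, 0], "rot": [0, 0, 0], "grip": 0}, {"slide": [0.0005, 0.0001, 0], "rot": [0, 0, 0], "grip": 0}, {"slide": [0.0005, 0.0001, 0], "rot": [0, 0, 0], "grip": 0}, {"slide": [0.0005, 0.0001, 0], "rot": [0, 0, 0], "grip": 0}, {"slide": [0, 0, 0], "rot": [0, 0, 0], "grip": 0}, {"slide": [0, 0, 0], "rot": [0, 0, 0], "grip": 0}, {"slide": [0, 0, 0], "rot": [0, 0, 0], "grip": 0}, {"slide": [0, 0, 0], "rot": [0, 0, 0], "grip": 0}]}}

```text
time: 31.75
ee_pos: [0.593, 0.0461, 0.1293]
eef_rot: [0.961, 0.101, 0.257, -0.026]
ft_force: [-1.5, -0.8, 3.8]
width: 0.0134
grip_force: 45.0
```

Run:
```python
from h import *
s=sensors.read_state();print(s['ft_force'],s['torque'],s['ee_pos']);need([.5805,.0434,.1455],12,30,0)
```

```text
[-1.5431417  -0.81897899  3.84647264] [-0.13437577  0.72262077  0.01881897] [0.59300177 0.04605707 0.12927867]
t 31.75 slide [-0.0032 -0.0007 -0.0002] rot [ 0.13 -0.02  0.03] w 0.0134 F [-1.5 -0.8  3.8] z [ 0.489  0.104 -0.866]
```

Call:
{"name": "arm_command", "arguments": {"steps": [{"slide": [0.0007, 0.00015, 0.0002], "rot": [0, 0, 0], "grip": 0}, {"slide": [0.0007, 0.00015, 0], "rot": [0, 0, 0], "grip": 0}, {"slide": [0.0007, 0.00015, 0], "rot": [0, 0, 0], "grip": 0}, {"slide": [0.0007, 0.00015, 0], "rot": [0, 0, 0], "grip": 0}, {"slide": [0, 0, 0], "rot": [0, 0, 0], "grip": 0}, {"slide": [0, 0, 0], "rot": [0, 0, 0], "grip": 0}, {"slide": [0, 0, 0], "rot": [0, 0, 0], "grip": 0}, {"slide": [0, 0, 0], "rot": [0, 0, 0], "grip": 0}]}}

```text
time: 32.75
ee_pos: [0.5957, 0.0467, 0.1293]
eef_rot: [0.961, 0.101, 0.257, -0.026]
ft_force: [0.4, 0.5, -1.4]
width: 0.0135
grip_force: 45.0
```

Run:
```python
from h import *
s=sensors.read_state();print(s['ft_force'],s['torque'],s['ee_pos']);need([.5805,.0434,.1455],12,30,0)
```

```text
[ 0.42226409  0.5370791  -1.44007709] [-0.14804157  0.73827658 -0.03277889] [0.59568964 0.04668847 0.1293247 ]
t 32.75 slide [-0.0059 -0.0013 -0.0003] rot [ 0.13 -0.04  0.03] w 0.0135 F [ 0.4  0.5 -1.4] z [ 0.489  0.104 -0.866]
```

Call:
{"name": "arm_command", "arguments": {"steps": [{"slide": [0.0007, 0.00015, 0], "rot": [0, 0, 0], "grip": 0}, {"slide": [0.0007, 0.00015, 0], "rot": [0, 0, 0], "grip": 0}, {"slide": [0.0007, 0.00015, 0], "rot": [0, 0, 0], "grip": 0}, {"slide": [0.0007, 0.00015, 0], "rot": [0, 0, 0], "grip": 0}, {"slide": [0, 0, 0], "rot": [0, 0, 0], "grip": 0}, {"slide": [0, 0, 0], "rot": [0, 0, 0], "grip": 0}, {"slide": [0, 0, 0], "rot": [0, 0, 0], "grip": 0}, {"slide": [0, 0, 0], "rot": [0, 0, 0], "grip": 0}]}}

```text
time: 33.75
ee_pos: [0.5984, 0.0472, 0.1294]
eef_rot: [0.961, 0.101, 0.257, -0.026]
ft_force: [-2.3, -0.5, 0.1]
width: 0.0138
grip_force: 45.0
```

Run:
```python
from h import *
s=sensors.read_state();print(s['ft_force'],s['torque'],s['ee_pos']);need([.5805,.0434,.1455],12,30,0)
T=shot('top','top9.png');
for k in('setting_bar','gate','knob'):print(k,[(np.round(r['bbox'],1).tolist(),round(r['conf'],2)) for r in eyes.look_for(k,T)[:3]])
```

```text
[-2.2656616  -0.53513163  0.0669506 ] [-0.28666172  1.39441191  0.03632357] [0.59841642 0.04718708 0.12935023]
t 33.75 slide [-0.0086 -0.0018 -0.0003] rot [ 0.13 -0.04  0.03] w 0.0138 F [-2.3 -0.5  0.1] z [ 0.489  0.104 -0.866]
setting_bar [([393.3, 227.8, 403.3, 250.9], 0.68), ([289.7, 125.3, 351.8, 202.0], 0.35)]
gate []
knob []
```

Run:
```python
from h import *
T=shot('top')
ex=np.array([.978,.208,0]);ey=np.array([-.208,.978,0]);F=np.array([.5952,.0465,.104])
g=cv2.cvtColor(cv2.imread('pics/c5.png')[:,400:],cv2.COLOR_BGR2GRAY)
for y in(-.039,-.03,.03,.038):
    out=[]
    for d in range(-60,22,2):
        u,v=(proj(T,F+ex*d/1000+ey*y)[0]-[290,170])*5.714
        out.append(int(g[int(round(v)),int(round(u))]))
    print(y,out)
g=cv2.cvtColor(cv2.imread('pics/top0.png'),cv2.COLOR_BGR2GRAY)
for y in(-.03,.03,.05):
    out=[]
    for d in range(-60,32,2):
        q=proj(T,F+ex*d/1000+ey*y)[0].astype(np.float32)
        out.append(int(cv2.getRectSubPix(g,(1,1),(float(q[0]),float(q[1])))[0,0]))
    print('top0',y,out)
cS=[(302,216),(341.75,241.5),(375.75,206.5)]
S=shot('scene')
for h in(.008,.014):
    A=[onz(S,c,h)[:2] for c in cS];print(h,np.round(A,4).tolist(),np.linalg.norm(A[0]-A[1]),np.linalg.norm(A[1]-A[2]))
    print([( (a-F[:2])@ex[:2]).round(4) for a in A],[((onz(T,c,h)[:2]-F[:2])@ex[:2]).round(4) for c in[(302.6,208),(352,198)]])
print(sensors.read_state()['ft_force'])
```

```text
-0.039 [234, 233, 232, 232, 231, 225, 208, 171, 151, 179, 188, 191, 196, 192, 177, 173, 191, 200, 192, 176, 180, 192, 200, 197, 179, 173, 185, 191, 188, 179, 176, 156, 130, 113, 95, 93, 110, 136, 138, 114, 76]
-0.03 [235, 235, 234, 234, 236, 231, 216, 177, 165, 173, 171, 183, 194, 189, 177, 182, 195, 199, 196, 182, 180, 192, 197, 189, 179, 184, 196, 200, 197, 179, 154, 133, 118, 108, 101, 104, 118, 119, 94, 58, 37]
0.03 [236, 236, 237, 237, 237, 234, 223, 191, 169, 184, 195, 200, 203, 203, 203, 203, 203, 203, 204, 203, 203, 201, 201, 203, 201, 201, 203, 203, 203, 201, 201, 201, 200, 195, 179, 172, 195, 227, 242, 219, 177]
0.038 [236, 236, 236, 237, 237, 233, 219, 190, 186, 194, 188, 191, 197, 201, 200, 202, 203, 201, 200, 200, 200, 200, 201, 201, 200, 200, 201, 201, 200, 201, 201, 201, 201, 196, 180, 169, 203, 237, 243, 244, 242]
top0 -0.03 [153, 153, 153, 153, 153, 151, 150, 148, 147, 146, 144, 141, 138, 132, 119, 103, 101, 103, 104, 104, 104, 104, 104, 103, 100, 91, 73, 68, 80, 102, 114, 104, 88, 76, 69, 68, 72, 78, 72, 56, 36, 27, 24, 24, 25, 25]
top0 0.03 [153, 153, 153, 154, 154
[... 187 characters left out ...]
35, 26, 25]
top0 0.05 [154, 154, 154, 153, 153, 154, 154, 153, 153, 153, 154, 153, 149, 136, 117, 105, 106, 107, 108, 109, 109, 108, 108, 108, 107, 108, 108, 108, 108, 108, 108, 107, 104, 98, 87, 95, 115, 145, 151, 144, 127, 101, 90, 94, 118, 135]
0.008 [[0.5608, 0.1144], [0.5941, -0.0297], [0.7587, 0.0114]] 0.14782438699597747 0.16969273294436302
[np.float64(-0.0195), np.float64(-0.017), np.float64(0.1526)] [np.float64(-0.0213), np.float64(-0.0212)]
0.014 [[0.5579, 0.1101], [0.5909, -0.0332], [0.7547, 0.0076]] 0.14700041148354598 0.16874686291963195
[np.float64(-0.0233), np.float64(-0.0207), np.float64(0.1479)] [np.float64(-0.0219), np.float64(-0.0219)]
[-3.26621657 -1.20563524 -0.46801809]
```

Call:
{"name": "arm_command", "arguments": {"steps": [{"slide": [0.0006, 0.00013, 0], "rot": [0, 0, 0], "grip": 0}, {"slide": [0.0006, 0.00013, 0], "rot": [0, 0, 0], "grip": 0}, {"slide": [0.0006, 0.00013, 0], "rot": [0, 0, 0], "grip": 0}, {"slide": [0, 0, 0], "rot": [0, 0, 0], "grip": 0}, {"slide": [0, 0, 0], "rot": [0, 0, 0], "grip": 0}, {"slide": [0, 0, 0], "rot": [0, 0, 0], "grip": 0}, {"slide": [0, 0, 0], "rot": [0, 0, 0], "grip": 0}, {"slide": [0, 0, 0], "rot": [0, 0, 0], "grip": 0}]}}

```text
time: 35.05
ee_pos: [0.5989, 0.0472, 0.1293]
eef_rot: [0.961, 0.101, 0.256, -0.026]
ft_force: [-22.4, -4.2, 16.9]
width: 0.0137
grip_force: 45.1
```

Run:
```python
from h import *
s=sensors.read_state();print(s['ft_force'],s['torque'],s['ee_pos']);need([.5805,.0434,.1455],12,30,0)
```

```text
[-22.36141747  -4.23158665  16.90546297] [-0.49470338  3.66068006  0.4103061 ] [0.59892264 0.04717489 0.1293196 ]
t 35.05 slide [-0.0091 -0.0018 -0.0003] rot [ 0.18 -0.18  0.03] w 0.0137 F [-22.4  -4.2  16.9] z [ 0.489  0.104 -0.866]
```

Firm contact with the frame's face at 22 N. Ease off and release.

Call:
{"name": "arm_command", "arguments": {"steps": [{"slide": [-0.0011, -0.0002, 0.0003], "rot": [0, 0, 0], "grip": 0}, {"slide": [0, 0, 0], "rot": [0, 0, 0], "grip": 0}, {"slide": [0, 0, 0], "rot": [0, 0, 0], "grip": 0.2}, {"slide": [0, 0, 0], "rot": [0, 0, 0], "grip": 0.35}, {"slide": [0, 0, 0], "rot": [0, 0, 0], "grip": 0.5}, {"slide": [0, 0, 0], "rot": [0, 0, 0], "grip": 0.6}, {"slide": [-0.002, -0.0004, 0.0035], "rot": [0, 0, 0], "grip": 0.6}, {"slide": [-0.006, -0.0013, 0.01], "rot": [0, 0, 0], "grip": 0.6}]}}

```text
time: 36.05
ee_pos: [0.5908, 0.0458, 0.1433]
eef_rot: [0.961, 0.101, 0.257, -0.026]
ft_force: [-0.0, 0.7, 0.6]
width: 0.0511
grip_force: 0.0
```

Call:
{"name": "arm_command", "arguments": {"steps": [{"slide": [-0.01, -0.002, 0.016], "rot": [0, 0, 0], "grip": 0.6}, {"slide": [-0.012, -0.0025, 0.018], "rot": [0, 0, 0], "grip": 0.7}, {"slide": [-0.014, -0.003, 0.016], "rot": [0, 0, 0], "grip": 0.8}, {"slide": [-0.015, -0.003, 0.012], "rot": [0, 0, 0], "grip": 0.8}, {"slide": [-0.014, -0.003, 0.006], "rot": [0, 0, 0], "grip": 0.8}, {"slide": [-0.01, -0.002, 0], "rot": [0, 0, 0], "grip": 0.8}, {"slide": [-0.004, -0.001, 0], "rot": [0, 0, 0], "grip": 0.8}, {"slide": [0, 0, 0], "rot": [0, 0, 0], "grip": 0.8}]}}

```text
time: 37.05
ee_pos: [0.5121, 0.0292, 0.2112]
eef_rot: [0.961, 0.101, 0.257, -0.026]
ft_force: [-0.4, -0.6, 0.2]
width: 0.0701
grip_force: 0.0
```

Run:
```python
from h import *
need([.5204,.0307,.110],12,30,0)
T=shot('top','top10.png')
print(sensors.read_state()['ee_pos'])
ex=np.array([.978,.208,0]);ey=np.array([-.208,.978,0]);F=np.array([.5952,.0465,.104])
g=cv2.cvtColor(cv2.imread('pics/top10.png'),cv2.COLOR_BGR2GRAY)
for y in(-.03,.028,.04):
    out=[]
    for d in range(-60,26,2):
        q=proj(T,F+[0,0,.016]+ex*d/1000+ey*y)[0]
        out.append(int(cv2.getRectSubPix(g,(1,1),(float(q[0]),float(q[1])))[0,0]))
    print(y,out)
for k in('setting_bar','knob'):print(k,[(np.round(r['bbox'],1).tolist(),round(r['conf'],2)) for r in eyes.look_for(k,T)[:3]])
print('pred knob',proj(T,[.5204,.0307,.11]))
```

```text
t 37.05 slide [ 0.0175  0.0034 -0.1176] rot [ 0.13 -0.03  0.03] w 0.0701 F [-0.4 -0.6  0.2] z [ 0.489  0.104 -0.866]
[0.51230623 0.02930961 0.21111861]
-0.03 [157, 157, 157, 157, 156, 150, 135, 109, 108, 113, 119, 129, 130, 125, 118, 125, 130, 131, 126, 111, 113, 125, 136, 138, 138, 136, 131, 126, 122, 120, 106, 93, 83, 82, 85, 88, 88, 78, 57, 37, 27, 25, 25]
0.028 [157, 157, 158, 158, 158, 154, 146, 126, 122, 127, 125, 130, 133, 135, 135, 135, 136, 135, 129, 119, 115, 130, 137, 139, 137, 133, 122, 110, 102, 112, 124, 133, 134, 133, 133, 135, 150, 152, 137, 101, 61, 36, 25]
0.04 [158, 158, 158, 158, 158, 155, 147, 130, 129, 132, 129, 130, 131, 132, 133, 134, 134, 133, 130, 128, 129, 132, 135, 135, 132, 127, 128, 131, 135, 136, 135, 131, 127, 123, 121, 126, 149, 159, 162, 161, 156, 140, 116]
setting_bar [([394.8, 224.8, 407.5, 253.5], 0.71), ([310.0, 184.2, 341.6, 204.0], 0.69)]
knob [([313.1, 192.6, 348.7, 224.6], 0.87)]
pred knob [[331.76541291 218.69288478]]
```

The bar's front edge reads 30 mm in front of the face, as it should. Regrip the knob.

Call:
{"name": "arm_command", "arguments": {"steps": [{"slide": [0.001, 0.0002, -0.006], "rot": [0, 0, 0], "grip": 0.85}, {"slide": [0.002, 0.0004, -0.016], "rot": [0, 0, 0], "grip": 0.85}, {"slide": [0.003, 0.0006, -0.024], "rot": [0, 0, 0], "grip": 0.85}, {"slide": [0.004, 0.0008, -0.026], "rot": [0, 0, 0], "grip": 0.85}, {"slide": [0.004, 0.0008, -0.023], "rot": [0, 0, 0], "grip": 0.85}, {"slide": [0.002, 0.0004, -0.014], "rot": [0, 0, 0], "grip": 0.85}, {"slide": [0.0015, 0.0002, -0.0075], "rot": [0, 0, 0], "grip": 0.85}, {"slide": [0, 0, 0], "rot": [0, 0, 0], "grip": 0.6}], "newtons": 15}}

```text
time: 38.2
ee_pos: [0.5296, 0.0327, 0.0942]
eef_rot: [0.961, 0.101, 0.257, -0.026]
ft_force: [0.3, 0.2, 0.3]
width: 0.0693
grip_force: 0.0
```

Call:
{"name": "arm_command", "arguments": {"steps": [{"slide": [0, 0, 0], "rot": [0, 0, 0], "grip": 0.5}, {"slide": [0, 0, 0], "rot": [0, 0, 0], "grip": 0.4}, {"slide": [0, 0, 0], "rot": [0, 0, 0], "grip": 0.3}, {"slide": [0, 0, 0], "rot": [0, 0, 0], "grip": 0.2}, {"slide": [0, 0, 0], "rot": [0, 0, 0], "grip": 0.1}, {"slide": [0, 0, 0], "rot": [0, 0, 0], "grip": 0}, {"slide": [0, 0, 0], "rot": [0, 0, 0], "grip": 0}, {"slide": [0, 0, 0], "rot": [0, 0, 0], "grip": 0}]}}

```text
time: 39.2
ee_pos: [0.5299, 0.0327, 0.0949]
eef_rot: [0.961, 0.101, 0.257, -0.026]
ft_force: [-2.6, 0.3, 5.4]
width: 0.0306
grip_force: 15.0
```

Call:
{"name": "arm_command", "arguments": {"steps": [{"slide": [0, 0, 0], "rot": [0, 0, 0], "grip": 0}, {"slide": [0.001, 0.0002, 0], "rot": [0, 0, 0], "grip": 0}, {"slide": [0.002, 0.0004, 0], "rot": [0, 0, 0], "grip": 0}, {"slide": [0.0025, 0.0005, 0], "rot": [0, 0, 0], "grip": 0}, {"slide": [0.0025, 0.0005, 0], "rot": [0, 0, 0], "grip": 0}, {"slide": [0.0025, 0.0005, 0], "rot": [0, 0, 0], "grip": 0}, {"slide": [0.0025, 0.0005, 0], "rot": [0, 0, 0], "grip": 0}, {"slide": [0.002, 0.0005, 0], "rot": [0, 0, 0], "grip": 0}], "newtons": 40}}

```text
time: 40.2
ee_pos: [0.5444, 0.0359, 0.0949]
eef_rot: [0.961, 0.101, 0.257, -0.026]
ft_force: [-11.1, -1.1, 11.8]
width: 0.0302
grip_force: 40.0
```

Call:
{"name": "arm_command", "arguments": {"steps": [{"slide": [0.0007, 0.00015, 0], "rot": [0, 0, 0], "grip": 0}, {"slide": [0.0007, 0.00015, 0], "rot": [0, 0, 0], "grip": 0}, {"slide": [0.0007, 0.00015, 0], "rot": [0, 0, 0], "grip": 0}, {"slide": [0, 0, 0], "rot": [0, 0, 0], "grip": 0}, {"slide": [0, 0, 0], "rot": [0, 0, 0], "grip": 0}, {"slide": [0, 0, 0], "rot": [0, 0, 0], "grip": 0}, {"slide": [0, 0, 0], "rot": [0, 0, 0], "grip": 0}, {"slide": [0, 0, 0], "rot": [0, 0, 0], "grip": 0}]}}

```text
time: 41.2
ee_pos: [0.5466, 0.0364, 0.0949]
eef_rot: [0.961, 0.101, 0.257, -0.026]
ft_force: [-8.4, 0.2, 9.6]
width: 0.0299
grip_force: 40.0
```

Call:
{"name": "arm_command", "arguments": {"steps": [{"slide": [0.0005, 0.0001, 0], "rot": [0, 0, 0], "grip": 0}, {"slide": [0.0005, 0.0001, 0], "rot": [0, 0, 0], "grip": 0}, {"slide": [0.0005, 0.0001, 0], "rot": [0, 0, 0], "grip": 0}, {"slide": [0.0005, 0.0001, 0], "rot": [0, 0, 0], "grip": 0}, {"slide": [0, 0, 0], "rot": [0, 0, 0], "grip": 0}, {"slide": [0, 0, 0], "rot": [0, 0, 0], "grip": 0}, {"slide": [0, 0, 0], "rot": [0, 0, 0], "grip": 0}, {"slide": [0, 0, 0], "rot": [0, 0, 0], "grip": 0}]}}

```text
time: 42.2
ee_pos: [0.5486, 0.0368, 0.0949]
eef_rot: [0.961, 0.101, 0.257, -0.026]
ft_force: [-9.7, -0.7, 11.0]
width: 0.0302
grip_force: 40.0
```

Call:
{"name": "arm_command", "arguments": {"steps": [{"slide": [0.0005, 0.0001, 0], "rot": [0, 0, 0], "grip": 0}, {"slide": [0.0005, 0.0001, 0], "rot": [0, 0, 0], "grip": 0}, {"slide": [0.0005, 0.0001, 0], "rot": [0, 0, 0], "grip": 0}, {"slide": [0.0005, 0.0001, 0], "rot": [0, 0, 0], "grip": 0}, {"slide": [0, 0, 0], "rot": [0, 0, 0], "grip": 0}, {"slide": [0, 0, 0], "rot": [0, 0, 0], "grip": 0}, {"slide": [0, 0, 0], "rot": [0, 0, 0], "grip": 0}]}}

```text
schema error: expected 8 rows
```

```bash
python3 -c "
from h import *
s=sensors.read_state();print(s['time'],s['ft_force'],s['torque'],s['ee_pos'])"
```

```text
42.2 [-9.68229279 -0.67696073 10.97392562] [0.0998052  1.34063183 0.23926198] [0.5485551  0.03679843 0.09491495]
```

Call:
{"name": "arm_command", "arguments": {"steps": [{"slide": [0.0005, 0.0001, 0], "rot": [0, 0, 0], "grip": 0}, {"slide": [0.0005, 0.0001, 0], "rot": [0, 0, 0], "grip": 0}, {"slide": [0.0005, 0.0001, 0], "rot": [0, 0, 0], "grip": 0}, {"slide": [0.0005, 0.0001, 0], "rot": [0, 0, 0], "grip": 0}, {"slide": [0, 0, 0], "rot": [0, 0, 0], "grip": 0}, {"slide": [0, 0, 0], "rot": [0, 0, 0], "grip": 0}, {"slide": [0, 0, 0], "rot": [0, 0, 0], "grip": 0}, {"slide": [0, 0, 0], "rot": [0, 0, 0], "grip": 0}]}}

```text
time: 43.2
ee_pos: [0.5502, 0.0372, 0.0948]
eef_rot: [0.961, 0.101, 0.257, -0.026]
ft_force: [-13.6, -0.7, 14.0]
width: 0.0301
grip_force: 40.0
```

```bash
python3 -c "
from h import *
s=sensors.read_state();print(s['time'],s['ft_force'],s['torque'],s['ee_pos'])"
```

```text
43.2 [-13.58388066  -0.7484894   14.04340344] [0.13701924 1.7509402  0.24054075] [0.55024463 0.03716722 0.09482196]
```

Call:
{"name": "arm_command", "arguments": {"steps": [{"slide": [0.0004, 0.0001, 0], "rot": [0, 0, 0], "grip": 0}, {"slide": [0.0004, 0.0001, 0], "rot": [0, 0, 0], "grip": 0}, {"slide": [0, 0, 0], "rot": [0, 0, 0], "grip": 0}, {"slide": [0, 0, 0], "rot": [0, 0, 0], "grip": 0}, {"slide": [0, 0, 0], "rot": [0, 0, 0], "grip": 0}, {"slide": [0, 0, 0], "rot": [0, 0, 0], "grip": 0}, {"slide": [0, 0, 0], "rot": [0, 0, 0], "grip": 0}, {"slide": [0, 0, 0], "rot": [0, 0, 0], "grip": 0}]}}

```text
time: 44.2
ee_pos: [0.5503, 0.0372, 0.0947]
eef_rot: [0.961, 0.101, 0.256, -0.026]
ft_force: [-24.0, -1.1, 24.3]
width: 0.0303
grip_force: 40.0
```

Run:
```python
from h import *
s=sensors.read_state();print(s['time'],s['ft_force'],s['torque'],s['ee_pos'])
g=cv2.cvtColor(np.array((T:=shot('top','top11.png'))['pixels']),cv2.COLOR_RGB2GRAY)
ex=np.array([.978,.208,0]);ey=np.array([-.208,.978,0]);F=np.array([.5952,.0465,.12])
for y in(-.03,.028,.04):
    print(y,[int(cv2.getRectSubPix(g,(1,1),tuple(map(float,proj(T,F+ex*d/1000+ey*y)[0])))[0,0]) for d in range(-60,26,2)])
```

```text
44.2 [-23.97691969  -1.11926693  24.32705395] [0.03446045 2.80126542 0.34668614] [0.55034271 0.03719946 0.09471949]
-0.03 [31, 30, 28, 25, 23, 30, 49, 79, 106, 130, 148, 153, 145, 128, 106, 101, 94, 88, 89, 113, 124, 128, 134, 136, 137, 135, 130, 125, 120, 116, 102, 90, 83, 81, 81, 83, 84, 75, 56, 37, 25, 24, 25]
0.028 [31, 31, 30, 25, 24, 36, 74, 116, 141, 151, 153, 151, 139, 119, 108, 103, 97, 84, 95, 112, 127, 135, 137, 138, 137, 133, 120, 109, 101, 112, 124, 132, 133, 132, 132, 133, 148, 150, 136, 100, 59, 36, 27]
0.04 [30, 30, 29, 24, 24, 40, 77, 120, 144, 154, 156, 151, 136, 117, 106, 106, 104, 98, 98, 113, 126, 132, 134, 134, 131, 126, 127, 130, 134, 135, 134, 131, 127, 122, 119, 125, 147, 157, 161, 160, 155, 139, 115]
```

The gate has come to a hard stop on the bar. Ease off, release and retreat.

Call:
{"name": "arm_command", "arguments": {"steps": [{"slide": [-0.0007, -0.00015, 0], "rot": [0, 0, 0], "grip": 0}, {"slide": [-0.0005, -0.0001, 0.0003], "rot": [0, 0, 0], "grip": 0}, {"slide": [0, 0, 0], "rot": [0, 0, 0], "grip": 0}, {"slide": [0, 0, 0], "rot": [0, 0, 0], "grip": 0.45}, {"slide": [0, 0, 0], "rot": [0, 0, 0], "grip": 0.6}, {"slide": [0, 0, 0], "rot": [0, 0, 0], "grip": 0.75}, {"slide": [0, 0, 0], "rot": [0, 0, 0], "grip": 0.85}, {"slide": [-0.002, -0.0005, 0.0035], "rot": [0, 0, 0], "grip": 0.85}]}}

```text
time: 45.25
ee_pos: [0.5482, 0.0364, 0.0984]
eef_rot: [0.961, 0.101, 0.257, -0.026]
ft_force: [0.2, 1.0, 0.3]
width: 0.07
grip_force: 0.0
```

Call:
{"name": "arm_command", "arguments": {"steps": [{"slide": [-0.006, -0.0013, 0.011], "rot": [0, 0, 0], "grip": 0.85}, {"slide": [-0.01, -0.002, 0.018], "rot": [0, 0, 0], "grip": 0.85}, {"slide": [-0.012, -0.0025, 0.022], "rot": [0, 0, 0], "grip": 0.85}, {"slide": [-0.014, -0.003, 0.022], "rot": [0, 0, 0], "grip": 0.85}, {"slide": [-0.014, -0.003, 0.018], "rot": [0, 0, 0], "grip": 0.85}, {"slide": [-0.01, -0.002, 0.01], "rot": [0, 0, 0], "grip": 0.85}, {"slide": [-0.004, -0.001, 0.003], "rot": [0, 0, 0], "grip": 0.85}, {"slide": [0, 0, 0], "rot": [0, 0, 0], "grip": 0.85}]}}

```text
time: 46.25
ee_pos: [0.4784, 0.0216, 0.2029]
eef_rot: [0.961, 0.101, 0.257, -0.026]
ft_force: [0.5, -0.4, 0.3]
width: 0.0738
grip_force: 0.0
```

Run:
```python
from h import *
s=sensors.read_state();print(s['time'],s['ft_force'],s['ee_pos'])
g=cv2.cvtColor(np.array((T:=shot('top','top12.png'))['pixels']),cv2.COLOR_RGB2GRAY)
ex=np.array([.978,.208,0]);ey=np.array([-.208,.978,0]);F=np.array([.5952,.0465,.12])
for y in(-.03,.028,.04):
    print(y,[int(cv2.getRectSubPix(g,(1,1),tuple(map(float,proj(T,F+ex*d/1000+ey*y)[0])))[0,0]) for d in range(-60,26,2)])
for k in('setting_bar','knob','mount','brush','resin_jar'):print(k,[(np.round(r['bbox']).tolist(),round(r['conf'],2)) for r in eyes.look_for(k,T)[:2]])
```

```text
46.25 [ 0.49467696 -0.37953792  0.29456838] [0.47839016 0.02160545 0.20291987]
-0.03 [155, 155, 154, 154, 155, 155, 155, 155, 155, 155, 155, 155, 147, 129, 108, 102, 94, 88, 90, 114, 124, 129, 135, 137, 137, 135, 130, 125, 121, 117, 103, 91, 83, 82, 82, 83, 84, 77, 58, 38, 28, 26, 26]
0.028 [157, 157, 158, 158, 158, 158, 158, 157, 157, 157, 158, 153, 140, 120, 109, 104, 97, 84, 96, 113, 128, 136, 139, 139, 137, 133, 121, 110, 101, 112, 124, 133, 134, 133, 133, 134, 149, 151, 137, 100, 60, 35, 25]
0.04 [158, 158, 158, 158, 158, 158, 158, 159, 158, 158, 157, 152, 137, 118, 108, 107, 105, 99, 99, 114, 126, 132, 135, 135, 132, 127, 128, 130, 134, 136, 134, 131, 128, 122, 120, 126, 148, 158, 162, 161, 156, 140, 116]
setting_bar [([310.0, 184.0, 344.0, 200.0], 0.83), ([395.0, 224.0, 407.0, 252.0], 0.79)]
knob [([313.0, 193.0, 347.0, 218.0], 0.77)]
mount [([426.0, 234.0, 442.0, 245.0], 0.57)]
brush [([193.0, 215.0, 220.0, 237.0], 0.68)]
resin_jar [([373.0, 133.0, 403.0, 170.0], 0.71)]
```

Profiles match those taken under contact, so the gate and bar stayed put, and the mount, brush and jar have not moved. Handing in.

```bash
python3 -c "
from bench import order
print(order.close_job())"
```

```text
the job is handed in; nothing more can be done
None
```

The gate is set against the bar at 30 mm and handed in at about 46 s, bystanders unmoved, but I overdrew it to roughly 48–51 mm instead of 40 because it started about 9 mm open and I took it as closed, so the 50 mm limit may have been passed.

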